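# Change over the sample shaker

### The arm

A 7-joint arm with a two-finger parallel gripper is mounted at the origin on the work surface. World frame = base frame: x ahead of the robot, y to its left, z up, the work surface at z = 0. Lengths are in m, angles in rad, forces in N, time in s.
With the tool pointing down it reaches from about 0.4 to 0.85 m from the base axis. Payload 4.5 kg.
Tool frame: the origin (TCP) lies between the finger pads; the fingertips stand r.tip_reach ahead of it and the grasp point (between the pads) lies 3 mm ahead of it (r.tip_reach is the distance from the TCP to the fingertips, in m); z points along the fingers, y is the line along which they close (so a half turn about z gives the same grasp; the last joint's range is limited). The gripper opens to 88 mm and grips with 3 to 60 N. Pads are 18 mm wide; open, the fingers measure 123 mm over their backs; the gripper's body (75 mm by 187 mm) begins 45 mm behind the grasp point.
Start: joints at [-1.119, 0.689, -0.195, 1.565, 0.157, 0.902, -0.215], TCP at [0.254, 0.571, 0.261] pointing down, gripper open.
Joint ranges: [-3.01, 3.01], [-0.46, 2.08], [-1.47, 1.51], [0.13, 2.56], [-1, 4.14], [0.04, 2.09], [-2.66, 2.66]. Speed limits (rad/s): [2.57, 2.57, 3.14, 3.14, 3.14, 3.14, 3.14].

### API

Orientations are given as a unit quaternion [x, y, z, w].
In Python, from plant import r gives the robot as it stands.
- The arm moves only by the tool step_arm, never from a script. Its argument "motion" is a list of rows, each an object with "dp": the shift along the tool's x, y, z in mm, a list of three; "twist": the turn, a rotation vector about the tool's x, y, z in rad, a list of three; "hand": the opening, from -1 (shut) to 1 (fully open). In form: [{"dp": [dx, dy, dz], "twist": [rx, ry, rz], "hand": hand}, ...]. A call has 1 to 5 rows; each row is the pose to reach, as a shift and turn from the pose commanded when the call began, along the tool's axes at that moment; what a row does not reach only later rows make up. A row lasts 1/8 s, in which the tool goes at most 62.5 mm and 10.7 degrees, less where a joint would pass 70% of its speed; a pose out of reach is approached as far as the arm can. A call with a gripper value outside its range is refused whole. The fingers move at their own pace and stop on an object; "force" is the grip in N (left out, the last holds). Time passes only in rows, so rows that repeat a pose let the fingers close. It gives the time, the measured TCP pose, the force, the opening and the grip force at its end, in the units of the state.
- r.get_state(): the state, without advancing time (a new reading comes with each control period).
- r.snapshot(name): name is "scene" or "top" or "wrist"; returns a dict with "pixels" (384x512x3 uint8, red, green, blue), "depth" (384x512 float32, m along the optical axis (not along the pixel's ray), 0 where there is no reading), "fx", "fy", "cx", "cy" (pixels), "xyz" and "orientation" of the camera in the world; the wrist camera has in their place "mount" (4x4, takes a point from camera to tool coordinates, whose origin is the TCP and whose axes are the flange's). Camera axes: x right, y down, z forward; pixel columns grow to the right and rows downward; lengths in m; the calibration is good to about 2 mm. A picture is of the moment at which its call begins: read the wrist's pose just before it.
- r.finish_job(): hands the job in; it is judged then, once.
Trained networks look in the newest picture that a camera, given by its name, has taken for a name from the list of things; names that differ only in an ending like _2 or _b are one class to them, and where a whole thing is asked for, a point or a joint stands for the part that bears it (a point fixed in the world has none). Each returns a list of dicts, best first, with "score" (0 to 1); they miss things now and then, are a little off and sometimes report something else, mostly with a low value. They report only what shows in the picture. A call takes as long as a camera call. They do not tell look-alikes from the thing itself.
- r.search_frame(camera, thing): "at" ([x, y, z] in m, in the coordinates of the camera as it stood for that picture, good to about 4 mm: the middle of the surface that is visible of it).
The state is a dict: "clock": time; "q": joint angles; "qd": joint speeds; "joint_torque": joint torques, N m; "tool_pos": TCP position; "eef_rot": TCP orientation; "contact_force": force on the tool from outside, world axes, zero at the start; "moment": the same for the moment, N m; "opening": opening from 0.0 (shut) to 1.0 (fully open); "finger_force": force on a finger pad.
Only numpy, scipy, OpenCV 4.12 (cv2) and the standard library are available. Lean on these libraries where they do the work, as an engineer would, in place of code of your own. Each camera call takes 0.05 s, during which the arm holds its last target. There are 200 camera calls.

### The job

Change over the sample shaker: slide its jaw fully open, lift the finished white sample block off the pockets and lay it flat in the steel tray. Then drop every capped sample jar on the bench upright into a pocket of its own, and last of all push the programme plug fully home in the shaker's socket. Leave the jaw open, and leave the beaker and the wash bottle where they are.

Things in the scene. Friction and masses are not known exactly. Their poses are not given: they have to be found in the camera images.
- shaker: heated shaker fixed to the bench, white housing 190 (x) by 331 mm (y from -159 to +172); origin on the bench under the centre of its aluminium pocket block, z up. Block top 75 mm up, with 6 square pockets 52 by 52 mm, 22 mm deep, at x -36, +36, y -55, 0, +55 mm, covered at first by the finished block. Fixed jaw at y +81 to +91, 95 mm high; sliding jaw at the -y end; socket at y +140
- pocket0 (a point): centre of the floor of pocket 0 of the shaker (53 mm above the bench, 22 mm below the pocket block's top)
- pocket1 (a point): centre of the floor of pocket 1 of the shaker (53 mm above the bench, 22 mm below the pocket block's top)
- pocket2 (a point): centre of the floor of pocket 2 of the shaker (53 mm above the bench, 22 mm below the pocket block's top)
- pocket3 (a point): centre of the floor of pocket 3 of the shaker (53 mm above the bench, 22 mm below the pocket block's top)
- pocket4 (a point): centre of the floor of pocket 4 of the shaker (53 mm above the bench, 22 mm below the pocket block's top)
- pocket5 (a point): centre of the floor of pocket 5 of the shaker (53 mm above the bench, 22 mm below the pocket block's top)
- jaw (a joint): sliding jaw of the shaker: 0 = shut (0 to 0.005 at the start), slides along the shaker's -y to 0.055 m = fully open; stiff (3 N), stays where it is left. Shut, its lip reaches 12 mm over the finished block's edge, 2 mm above it, so the block cannot be lifted until the jaw is open
- jaw_grip (a point): centre of the top of the black upright tab on the sliding jaw, the place to pull: the tab is 14 mm thick (shaker's y), 44 mm wide (shaker's x) and stands 42 mm up from the aluminium jaw; its top is 152 mm above the bench. Moves with the jaw
- block: the finished sample block: white lidded slab 120 (its x) by 158 (its y) by 24 mm, 0.45 kg, origin under its centre. On top a grey grip bar 20 mm wide (x), 80 mm long (y), 26 mm high, so its top is 50 mm above the origin. Lies on the pocket block at the start, its axes nearly along the shaker's, 2 mm from each jaw
- tray: low steel tray fixed to the bench, 180 (its x) by 212 mm (its y), walls 5 mm thick and 15 mm high; origin under its centre
- tray_in (a point): centre of the tray's inner floor, 5 mm above the bench, axes as the tray's; the inside is 170 by 202 mm
- jar1: capped brown glass sample jar with white cap, 46 mm diameter, 60 mm high, bottom-heavy, 0.15 kg (give or take a third), upright on the bench; origin at the centre of its underside, z up. There are 3 to 5 jars; an absent one reads None
- jar2: capped brown glass sample jar with white cap, 46 mm diameter, 60 mm high, bottom-heavy, 0.15 kg (give or take a third), upright on the bench; origin at the centre of its underside, z up. There are 3 to 5 jars; an absent one reads None
- jar3: capped brown glass sample jar with white cap, 46 mm diameter, 60 mm high, bottom-heavy, 0.15 kg (give or take a third), upright on the bench; origin at the centre of its underside, z up. There are 3 to 5 jars; an absent one reads None
- jar4: capped brown glass sample jar with white cap, 46 mm diameter, 60 mm high, bottom-heavy, 0.15 kg (give or take a third), upright on the bench; origin at the centre of its underside, z up. There are 3 to 5 jars; an absent one reads None
- jar5: capped brown glass sample jar with white cap, 46 mm diameter, 60 mm high, bottom-heavy, 0.15 kg (give or take a third), upright on the bench; origin at the centre of its underside, z up. There are 3 to 5 jars; an absent one reads None
- plug: programme plug: dark foot 40 (its x) by 28 mm (its y) and 34 mm high (its lowest 6 mm only 36 by 24 mm, as a lead-in), above it a grey head 52 (x) by 40 mm (y) and 36 mm high, 70 mm in all; origin under the centre of the foot, z up. Stands upright on its foot on the bench
- socket (a point): centre of the mouth of the black programme socket on the shaker, 89 mm above the bench; rectangular hole 31 mm (shaker's x) by 43 mm (shaker's y), 36 mm deep, so the plug's x goes along the shaker's y, either way round, with 1.5 mm clearance a side. Home, the plug's shoulder rests on the mouth and its origin is 34 mm below this point
- beaker: bystander: glass beaker, 68 mm across, 85 mm high, origin under its centre; leave it where it is
- wash_bottle: bystander: white plastic wash bottle, 68 mm across, 170 mm high, origin under its centre; leave it where it is
There are look-alikes about, which are no part of the job. Leave any brown look-alike of the block alone. What is shaped like the jar4 but red or yellow is not meant.

How it is judged:
On the way, in this order (a step that is already met when the one before it is completed fails the run):
1. the sliding jaw is open (value of joint jaw above 0.04 m), for 0.2 s.
2. the finished block lies flat in the tray (x of block in the frame of tray_in between -0.045 and 0.045 m and y of block in the frame of tray_in between -0.045 and 0.045 m and z of block in the frame of tray_in below 0.006 m and angle between block's own z axis and vertical below 0.06 rad and linear speed of block below 0.03 m/s), for 0.2 s.
3. every jar that is present stands in a pocket (x of jar1 in the frame of shaker between -0.065 and 0.065 m and y of jar1 in the frame of shaker between -0.08 and 0.08 m and z of each of jar1, jar2, jar3, jar4, jar5 in the frame of shaker below 0.059 m and angle between each of jar1, jar2, jar3, jar4, jar5's own z axis and vertical below 0.15 rad and linear speed of each of jar1, jar2, jar3, jar4, jar5 below 0.03 m/s and x of jar2 in the frame of shaker between -0.065 and 0.065 m and y of jar2 in the frame of shaker between -0.08 and 0.08 m and x of jar3 in the frame of shaker between -0.065 and 0.065 m and y of jar3 in the frame of shaker between -0.08 and 0.08 m and x of jar4 in the frame of shaker between -0.065 and 0.065 m and y of jar4 in the frame of shaker between -0.08 and 0.08 m and x of jar5 in the frame of shaker between -0.065 and 0.065 m and y of jar5 in the frame of shaker between -0.08 and 0.08 m), for 0.2 s.
4. the programme plug is fully home in the socket (z of plug in the frame of socket below -0.029 m and horizontal distance between plug and socket below 0.006 m and angle between plug's own z axis and vertical below 0.08 rad), for 0.2 s.
At the end, for the whole second after the job is handed in: Jaw open over 40 mm; block flat on the tray floor (6 mm, 0.06 rad, within 45 mm of its centre each way); each jar present in a pocket, underside within 6 mm of its floor, tilt under 0.15; plug at least 29 mm deep, within 6 mm of centre, tilt under 0.08; all at rest, released (all of step 2 and all of step 3 and all of step 4 and value of joint jaw above 0.04 m); the robot touches nothing.
It fails at once if the beaker is shoved more than 40 mm or knocked over (distance of beaker from where it was at the start of the episode above 0.04 m or angle between beaker's own z axis and vertical above 0.6 rad).
It fails at once if the wash bottle is shoved more than 40 mm or knocked over (distance of wash_bottle from where it was at the start of the episode above 0.04 m or angle between wash_bottle's own z axis and vertical above 0.6 rad).
Of jar1, jar2, jar3, jar4, jar5 only 3 to 5 are there at a start; the rules pass over those that are not, and their reading is None.
At some moment in a run one of jar1, jar2, jar3, jar4, jar5 may be knocked a few centimetres aside while the robot is not near it.
It also fails if it takes over 210 s, if anything falls off the work surface, if the arm or the gripper's body presses on something with over 40 N, if the wrist force passes 120 N, or if a joint passes its speed limit or range.

## Working session

There is one attempt and no reset: what is moved stays moved. The work goes in short steps, Python scripts to look and compute and a tool call to move; the robot and the scene stay as the last step left them, time stands still between calls to the robot, and variables do not carry over. Pictures are saved under pics/ and viewed, at most 14 in all, crops included, and the job is handed in when it is done.

Besides the shell and the picture viewer there is one more tool, called after "Request:" as name(argument=value, ...) on one line, values as JSON. step_arm: Moves the arm, as the interface text tells. Its arguments: {"type":"object","properties":{"motion":{"type":"array"},"force":{"type":"number"}},"required":["motion"]}

```bash
mkdir -p pics; ls; cat > h.py <<'E'
import numpy as np, cv2
from scipy.spatial.transform import Rotation as R
from plant import r
def cam(n):
    s=r.get_state(); p=r.snapshot(n)
    if n=="wrist":
        T=np.eye(4);T[:3,:3]=R.from_quat(s["eef_rot"]).as_matrix();T[:3,3]=s["tool_pos"]
        M=T@np.array(p["mount"])
    else:
        M=np.eye(4);M[:3,:3]=R.from_quat(p["orientation"]).as_matrix();M[:3,3]=p["xyz"]
    return p,M
def cloud(p,M):
    d=p["depth"];v,u=np.mgrid[:d.shape[0],:d.shape[1]]
    c=np.stack([(u-p["cx"])/p["fx"]*d,(v-p["cy"])/p["fy"]*d,d],-1)
    w=c@M[:3,:3].T+M[:3,3]; w[d==0]=np.nan
    return w
def save(p,f,k=1): 
    im=p["pixels"][:,:,::-1]; cv2.imwrite("pics/"+f,cv2.resize(im,None,fx=k,fy=k))
def find(n,M,things):
    for t in things:
        for o in r.search_frame(n,t)[:7]:
            print(n,t,round(o["score"],2),(M[:3,:3]@np.array(o["at"])+M[:3,3]).round(3))
def togo(pos,yaw=None):
    "shift in tool axes (mm) and twist z to reach world TCP pos / tool y axis yaw"
    s=r.get_state();Q=R.from_quat(s["eef_rot"]);d=Q.inv().apply(np.array(pos)-s["tool_pos"])*1000
    return d.round(1)
E
python3 - <<'E'
from h import *
s=r.get_state(); print(s, r.tip_reach)
for n in ("scene","top"):
    p,M=cam(n); save(p,n+"0.png",1.5); np.savez(n+"0.npz",w=cloud(p,M),im=p["pixels"],M=M)
    print(n,p["fx"],M.round(3).tolist())
    find(n,M,["shaker","jaw_grip","block","tray","jar1","plug","socket","beaker","wash_bottle"])
E
```

```text
pics
{'clock': 0.0, 'q': array([-1.11920466,  0.68995451, -0.19451957,  1.5663288 ,  0.15728596,
        0.90247197, -0.21511816]), 'qd': array([ 0.00089701,  0.00021363,  0.00163234,  0.00225003, -0.00047765,
       -0.00100638,  0.00051851]), 'joint_torque': array([-3.83696188e-04, -5.27547061e+01, -1.26674898e+00, -1.53432924e+01,
       -5.26176521e-02,  6.54520554e-03,  1.73083886e-04]), 'tool_pos': array([0.25339083, 0.57069924, 0.25993257]), 'eef_rot': array([ 2.07350449e-01,  9.78266326e-01, -8.77041678e-04, -1.28076278e-04]), 'contact_force': array([-0.55498568,  0.18932062, -0.24833775]), 'moment': array([ 0.01687408, -0.03198158,  0.02010685]), 'finger_force': 0.0, 'opening': 1.0019738798577924} 0.022
scene 408.64011088816153 [[0.095, 0.613, -0.785, 1.558], [0.995, -0.044, 0.086, -0.147], [0.018, -0.789, -0.614, 0.976], [0.0, 0.0, 0.0, 1.0]]
scene shaker 0.86 [0.648 0.022 0.08 ]
scene jaw_grip 0.84 [ 0.615 -0.069  0.108]
scene jaw_grip 0.44 [0.65  0.021 0.079]
scene jaw_grip 0.31 [0.601 0.031 0.099]
scene block 0.75 [0.599 0.032 0.101]
scene block 0.69 [ 0.228 -0.356  0.02
[... 723 characters left out ...]
jaw_grip 0.58 [0.604 0.297 0.059]
top block 0.72 [0.57  0.027 0.096]
top block 0.7 [ 0.199 -0.353  0.023]
top tray 0.89 [0.414 0.344 0.007]
top tray 0.69 [ 0.379 -0.188  0.06 ]
top jar1 0.83 [ 0.604 -0.299  0.061]
top jar1 0.81 [0.72  0.241 0.06 ]
top jar1 0.59 [ 0.492 -0.378  0.059]
top jar1 0.59 [ 0.376 -0.191  0.06 ]
top jar1 0.57 [ 0.384 -0.317  0.06 ]
top jar1 0.54 [0.591 0.38  0.063]
top jar1 0.49 [0.604 0.293 0.061]
top plug 0.69 [ 0.511 -0.24   0.067]
top socket 0.65 [0.556 0.031 0.075]
top beaker 0.87 [0.369 0.047 0.017]
top beaker 0.19 [0.555 0.029 0.073]
top wash_bottle 0.88 [ 0.605 -0.452  0.105]
top wash_bottle 0.61 [ 0.412  0.343 -0.001]
top wash_bottle 0.26 [0.555 0.034 0.074]
```

View pics/scene0.png

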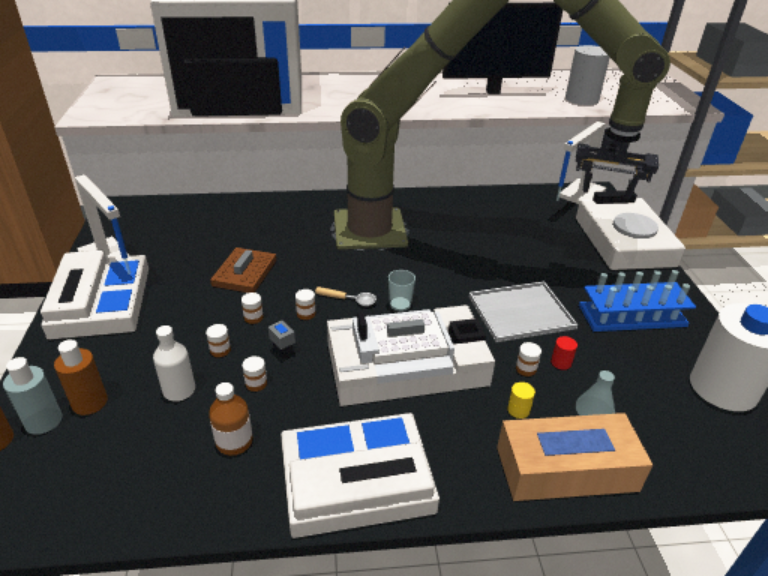

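View pics/top0.png

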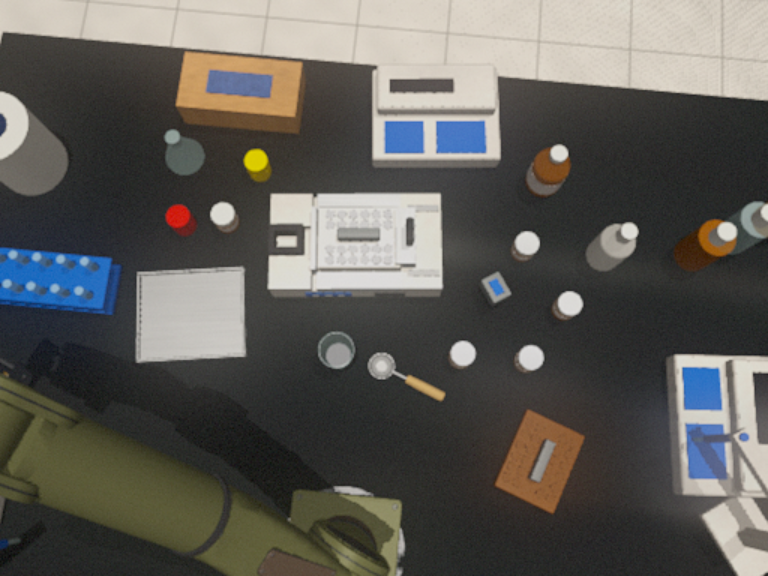

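The jars are the five white caps: top pixels (525,245), (568,305), (530,358), (462,354) and (224,216). The plug is at (496,288) and turned, the tab is at (409,232), the socket at (287,240), and the tray at (190,313). Next I fit rectangles from depth.

```bash
cat >> h.py <<'E'
def rect(w,c,rad,z0,z1,mask=None):
    m=(w[...,2]>z0)&(w[...,2]<z1)&(np.hypot(w[...,0]-c[0],w[...,1]-c[1])<rad)
    if mask is not None: m&=mask
    m=m.astype(np.uint8); n,l,st,_=cv2.connectedComponentsWithStats(m)
    if n<2: return None
    k=1+np.argmax(st[1:,4]); P=w[l==k]
    (x,y),(a,b),t=cv2.minAreaRect((P[:,:2]*1000).astype(np.float32))
    return dict(c=(round(x/1000,4),round(y/1000,4)),size=(round(a),round(b)),ang=round(t,1),z=round(float(np.median(P[:,2])),4),n=len(P))
E
python3 - <<'E'
from h import *
for n in ("top","scene"):
    d=np.load(n+"0.npz"); w=d["w"]; print(n)
    for nm,c,rad,a,b in [("slab",(.57,.03),.12,.094,.106),("bar",(.57,.03),.06,.12,.13),("tab",(.57,-.07),.06,.14,.16),("plug",(.51,-.24),.05,.06,.08),
      ("tray",(.42,.344),.16,.008,.025),("socketrim",(.57,.16),.06,.083,.095),("housing",(.57,.03),.25,.02,.2)]:
        print(nm,rect(w,c,rad,a,b))
    for c in [(.604,-.299),(.604,.293),(.492,-.378),(.384,-.317),(.376,-.191)]: print("jar",rect(w,c,.045,.052,.068))
    m=(w[...,2]>.03)&(abs(w[...,0]-.57)<.2)&(abs(w[...,1]-.03)<.22)
    print(np.histogram(w[m][:,2],bins=np.arange(.03,.16,.005)))
E
```

```text
top
slab {'c': (0.579, 0.0189), 'size': (124, 190), 'ang': 6.3, 'z': 0.0991, 'n': 1805}
bar {'c': (0.5767, 0.0241), 'size': (19, 79), 'ang': 4.7, 'z': 0.124, 'n': 173}
tab {'c': (0.5879, -0.0707), 'size': (45, 14), 'ang': 5.3, 'z': 0.151, 'n': 88}
plug {'c': (0.5117, -0.2453), 'size': (52, 42), 'ang': 37.1, 'z': 0.0696, 'n': 255}
tray {'c': (0.4136, 0.3425), 'size': (184, 214), 'ang': 8.8, 'z': 0.0133, 'n': 572}
socketrim {'c': (0.5631, 0.1641), 'size': (59, 65), 'ang': 4.5, 'z': 0.0881, 'n': 294}
housing {'c': (0.5754, 0.0312), 'size': (193, 332), 'ang': 5.6, 'z': 0.0776, 'n': 7669}
jar {'c': (0.6084, -0.3017), 'size': (45, 45), 'ang': 9.5, 'z': 0.0596, 'n': 194}
jar {'c': (0.609, 0.2972), 'size': (43, 45), 'ang': 1.6, 'z': 0.0599, 'n': 192}
jar {'c': (0.4973, -0.3891), 'size': (44, 44), 'ang': 62.3, 'z': 0.0599, 'n': 203}
jar {'c': (0.3858, -0.3204), 'size': (44, 45), 'ang': 2.8, 'z': 0.0594, 'n': 215}
jar {'c': (0.3818, -0.1919), 'size': (44, 43), 'ang': 4.2, 'z': 0.0598, 'n': 203}
(array([  88,  123,  106,  145,  300,  213,  137,  294, 1747, 1604,  278,
        237,  366, 1062,  
[... 963 characters left out ...]
': (0.6149, 0.2977), 'size': (45, 46), 'ang': 47.9, 'z': 0.0597, 'n': 128}
jar {'c': (0.5003, -0.3895), 'size': (49, 44), 'ang': 20.3, 'z': 0.0595, 'n': 124}
jar {'c': (0.3882, -0.32), 'size': (43, 51), 'ang': 86.9, 'z': 0.0591, 'n': 105}
jar {'c': (0.3864, -0.1918), 'size': (43, 47), 'ang': 88.8, 'z': 0.0592, 'n': 103}
(array([ 148,  161,  148,  187,  205,  207,  230,  166, 1080,  966,  133,
        234,  181,  685,  306,  142,  130,   35,   81,   59,    7,    6,
         11,   17,   31]), array([0.03 , 0.035, 0.04 , 0.045, 0.05 , 0.055, 0.06 , 0.065, 0.07 ,
       0.075, 0.08 , 0.085, 0.09 , 0.095, 0.1  , 0.105, 0.11 , 0.115,
       0.12 , 0.125, 0.13 , 0.135, 0.14 , 0.145, 0.15 , 0.155]))
```

```bash
cat >> h.py <<'E'
import json
def plan(wps,start=None):
    "wps: (x,y,z,yaw_deg of tool y,hand,rows or None). prints calls in tool axes; start=(xyz,yaw)"
    s=r.get_state(); Q=R.from_quat(s["eef_rot"]); p=np.array(s["tool_pos"]); t=Q.apply([0,1,0]); yaw=np.degrees(np.arctan2(t[1],t[0]))
    if start: p,yaw=np.array(start[0]),start[1]
    calls=[];cur=[];p0,y0=p,yaw
    for x,y,z,yw,h,n in wps:
        g=np.array([x,y,z]); dy=(yw-yaw+180)%360-180
        n=n or max(int(np.ceil(np.linalg.norm(g-p)*1000/60)),int(np.ceil(abs(dy)/10)),1)+1
        yt=yaw+dy
        for k in range(n):
            a=np.radians(y0); Y=np.array([np.cos(a),np.sin(a),0]); Z=np.array([0,0,-1.]); X=np.cross(Y,Z)
            d=(g-p0)*1000
            cur.append(([round(float(d@X)),round(float(d@Y)),round(float(d@Z))],round(-np.radians(yt-y0),2),h))
            if len(cur)==5: calls.append(cur);cur=[];p0=g if k>=n-2 else p+(g-p)*min(1,(k+1)/(n-1)); y0=yt if k>=n-2 else yaw+dy*min(1,(k+1)/(n-1))
        p,yaw=g,yt
    if cur: calls.append(cur)
    for c in calls: print(c)
E
cat > t.py <<'E'
E
python3 - <<'E'
from h import *
plan([(.59,-.07,.25,95.4,.1,None),(.59,-.07,.142,95.4,.1,None)])
E
```

```text
[([-568, -450, 11], np.float64(-0.51), 0.1), ([-568, -450, 11], np.float64(-0.51), 0.1), ([-568, -450, 11], np.float64(-0.51), 0.1), ([-568, -450, 11], np.float64(-0.51), 0.1), ([-568, -450, 11], np.float64(-0.51), 0.1)]
[([-288, -340, 7], np.float64(-0.32), 0.1), ([-288, -340, 7], np.float64(-0.32), 0.1), ([-288, -340, 7], np.float64(-0.32), 0.1), ([-288, -340, 7], np.float64(-0.32), 0.1), ([-288, -340, 7], np.float64(-0.32), 0.1)]
[([-81, -146, 2], np.float64(-0.12), 0.1), ([-81, -146, 2], np.float64(-0.12), 0.1), ([-81, -146, 2], np.float64(-0.12), 0.1), ([-81, -146, 2], np.float64(-0.12), 0.1), ([-81, -146, 110], np.float64(-0.12), 0.1)]
[([0, 0, 54], np.float64(-0.0), 0.1), ([0, 0, 54], np.float64(-0.0), 0.1)]
```

Request:
step_arm(motion=[{"dp": [-568,-450,11],"twist": [0,0,-0.51],"hand": 0.1},{"dp": [-568,-450,11],"twist": [0,0,-0.51],"hand": 0.1},{"dp": [-568,-450,11],"twist": [0,0,-0.51],"hand": 0.1},{"dp": [-568,-450,11],"twist": [0,0,-0.51],"hand": 0.1},{"dp": [-568,-450,11],"twist": [0,0,-0.51],"hand": 0.1}])

```text
clock: 1.62
tool_pos: [0.3998, 0.2928, 0.2562]
eef_rot: [-0.046, 0.999, 0.0, 0.0]
contact_force: [1.0, 1.2, -0.4]
opening: 0.554
finger_force: 0.0
```

```bash
python3 - <<'E'
from h import *
print(r.get_state()["tool_pos"])
plan([(.59,-.07,.25,95.4,.1,None),(.59,-.07,.142,95.4,.1,None)])
E
```

```text
[0.39975724 0.29281295 0.25620319]
[([-156, -379, 6], np.float64(-0.0), 0.1), ([-156, -379, 6], np.float64(-0.0), 0.1), ([-156, -379, 6], np.float64(-0.0), 0.1), ([-156, -379, 6], np.float64(-0.0), 0.1), ([-156, -379, 6], np.float64(-0.0), 0.1)]
[([-44, -108, 2], np.float64(-0.0), 0.1), ([-44, -108, 2], np.float64(-0.0), 0.1), ([-44, -108, 2], np.float64(-0.0), 0.1), ([-44, -108, 110], np.float64(-0.0), 0.1), ([-44, -108, 110], np.float64(-0.0), 0.1)]
[([0, 0, 0], np.float64(-0.0), 0.1)]
```

Request:
step_arm(motion=[{"dp": [-156,-379,6],"twist": [0,0,0],"hand": 0.1},{"dp": [-156,-379,6],"twist": [0,0,0],"hand": 0.1},{"dp": [-156,-379,6],"twist": [0,0,0],"hand": 0.1},{"dp": [-156,-379,6],"twist": [0,0,0],"hand": 0.1},{"dp": [-156,-379,6],"twist": [0,0,0],"hand": 0.1}])

```text
clock: 2.25
tool_pos: [0.5447, 0.0159, 0.2516]
eef_rot: [-0.046, 0.999, 0.0, 0.0]
contact_force: [0.5, 1.5, 1.2]
opening: 0.549
finger_force: 0.0
```

Request:
step_arm(motion=[{"dp": [-44,-108,2],"twist": [0,0,0],"hand": 0.1},{"dp": [-44,-108,2],"twist": [0,0,0],"hand": 0.1},{"dp": [-44,-108,2],"twist": [0,0,0],"hand": 0.1}])

```text
clock: 2.62
tool_pos: [0.5986, -0.092, 0.2487]
eef_rot: [-0.041, 0.999, -0.002, 0.0]
contact_force: [-0.6, 0.7, 0.1]
opening: 0.551
finger_force: 0.0
```

```bash
python3 - <<'E'
from h import *
p,M=cam("wrist"); save(p,"w1.png"); w=cloud(p,M)
print("tab",rect(w,(.59,-.07),.05,.143,.158)); print("bar",rect(w,(.58,.025),.06,.118,.13)); print("slab",rect(w,(.58,.025),.09,.094,.103))
s=r.get_state();print(s["tool_pos"],s["opening"])
plan([(.59,-.07,.142,95.4,.1,None)])
E
```

```text
tab {'c': (0.5882, -0.0679), 'size': (43, 14), 'ang': 5.5, 'z': 0.151, 'n': 1093}
bar {'c': (0.5795, 0.0265), 'size': (20, 80), 'ang': 5.6, 'z': 0.1241, 'n': 2394}
slab {'c': (0.5786, 0.0345), 'size': (120, 160), 'ang': 5.9, 'z': 0.0986, 'n': 18339}
[ 0.5977086  -0.08805948  0.24888925] 0.5493641103256836
[([6, 19, 107], np.float64(-0.01), 0.1), ([6, 19, 107], np.float64(-0.01), 0.1), ([6, 19, 107], np.float64(-0.01), 0.1)]
```

View pics/w1.png

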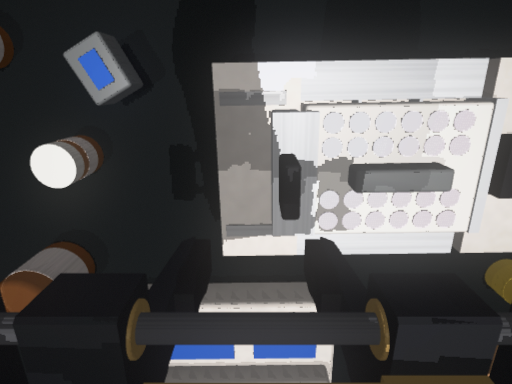

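```bash
python3 - <<'E'
s=open('h.py').read()
s=s.replace("p0=g if k>=n-2 else p+(g-p)*min(1,(k+1)/(n-1)); y0=yt if k>=n-2 else yaw+dy*min(1,(k+1)/(n-1))",
"p0=p+(g-p)*min(1,(k+1)*62.5/max(1,np.linalg.norm(g-p)*1000)); y0=yaw+dy*min(1,(k+1)*10.7/max(1,abs(dy)))")
s=s.replace("round(-np.radians(yt-y0),2)","float(round(-np.radians(yt-y0),2))")
open('h.py','w').write(s)
from h import *
print(r.get_state()["tool_pos"])
plan([(.588,-.068,.142,95.5,.1,None)])
E
```

```text
[ 0.5977086  -0.08805948  0.24888925]
[([8, 21, 107], -0.01, 0.1), ([8, 21, 107], -0.01, 0.1), ([8, 21, 107], -0.01, 0.1)]
```

Request:
step_arm(motion=[{"dp": [8,21,0],"twist": [0,0,-0.01],"hand": 0.1},{"dp": [8,21,50],"twist": [0,0,-0.01],"hand": 0.1},{"dp": [8,21,50],"twist": [0,0,-0.01],"hand": 0.1}])

```text
clock: 3.05
tool_pos: [0.5846, -0.0636, 0.1971]
eef_rot: [-0.053, 0.999, 0.001, -0.004]
contact_force: [-0.8, 0.5, 0.5]
opening: 0.555
finger_force: 0.0
```

```bash
python3 - <<'E'
from h import *
print(r.get_state()["tool_pos"])
plan([(.588,-.068,.142,95.5,.1,None)])
E
```

```text
[ 0.5846148  -0.06363171  0.19707254]
[([-3, -5, 55], 0.01, 0.1), ([-3, -5, 55], 0.01, 0.1)]
```

Request:
step_arm(motion=[{"dp": [-3,-4,55],"twist": [0,0,0.01],"hand": 0.1},{"dp": [-3,-4,55],"twist": [0,0,0.01],"hand": 0.1},{"dp": [-3,-4,55],"twist": [0,0,0.01],"hand": -1},{"dp": [-3,-4,55],"twist": [0,0,0.01],"hand": -1},{"dp": [-3,-4,55],"twist": [0,0,0.01],"hand": -1}], force=30)

```text
clock: 3.68
tool_pos: [0.5918, -0.0691, 0.146]
eef_rot: [-0.046, 0.999, -0.0, 0.001]
contact_force: [0.5, -1.1, 0.2]
opening: 0.234
finger_force: 0.0
```

Request:
step_arm(motion=[{"dp": [0,-12,0],"twist": [0,0,0],"hand": -1},{"dp": [0,-24,0],"twist": [0,0,0],"hand": -1},{"dp": [0,-36,0],"twist": [0,0,0],"hand": -1},{"dp": [0,-46,0],"twist": [0,0,0],"hand": -1},{"dp": [0,-46,0],"twist": [0,0,0],"hand": -1}])

```text
clock: 4.3
tool_pos: [0.5965, -0.1166, 0.1457]
eef_rot: [-0.046, 0.999, -0.0, 0.002]
contact_force: [0.8, -0.4, 5.8]
opening: 0.158
finger_force: 30.0
```

Request:
step_arm(motion=[{"dp": [0,-3,0],"twist": [0,0,0],"hand": -1},{"dp": [0,-6,0],"twist": [0,0,0],"hand": -1},{"dp": [0,-6,0],"twist": [0,0,0],"hand": -1},{"dp": [0,-6,0],"twist": [0,0,0],"hand": -1}])

```text
clock: 4.8
tool_pos: [0.5969, -0.1201, 0.1457]
eef_rot: [-0.047, 0.999, 0.001, 0.001]
contact_force: [-0.2, 3.4, 5.9]
opening: 0.157
finger_force: 30.0
```

Request:
step_arm(motion=[{"dp": [0,-4,0],"twist": [0,0,0],"hand": -1},{"dp": [0,-4,0],"twist": [0,0,0],"hand": -1},{"dp": [0,-4,0],"twist": [0,0,0],"hand": -1}])

```text
clock: 5.18
tool_pos: [0.5969, -0.1203, 0.1457]
eef_rot: [-0.048, 0.999, 0.003, 0.001]
contact_force: [-2.4, 9.2, 7.3]
opening: 0.154
finger_force: 30.0
```

```bash
python3 - <<'E'
from h import *
s=r.get_state();print(s["q"].round(2))
plan([(.597,-.120,.1457,95.5,.3,3),(.597,-.120,.21,95.5,.3,2),(.5795,.0265,.24,5.5,.3,11),(.5795,.0265,.17,5.5,.3,4)])
E
```

```text
[ 0.33  0.84 -0.37  1.71  0.43  0.68  1.4 ]
[([0, 0, 0], -0.0, 0.3), ([0, 0, 0], -0.0, 0.3), ([0, 0, 0], -0.0, 0.3), ([0, 0, -64], -0.0, 0.3), ([0, 0, -64], -0.0, 0.3)]
[([3, 148, -30], 1.57, 0.3), ([3, 148, -30], 1.57, 0.3), ([3, 148, -30], 1.57, 0.3), ([3, 148, -30], 1.57, 0.3), ([3, 148, -30], 1.57, 0.3)]
[([0, 0, 0], 0.64, 0.3), ([0, 0, 0], 0.64, 0.3), ([0, 0, 0], 0.64, 0.3), ([0, 0, 0], 0.64, 0.3), ([0, 0, 0], 0.64, 0.3)]
[([0, 0, 0], -0.0, 0.3), ([0, 0, 70], -0.0, 0.3), ([0, 0, 70], -0.0, 0.3), ([0, 0, 70], -0.0, 0.3), ([0, 0, 70], -0.0, 0.3)]
```

Request:
step_arm(motion=[{"dp": [0,6,0],"twist": [0,0,0],"hand": 0.3},{"dp": [0,6,0],"twist": [0,0,0],"hand": 0.3},{"dp": [0,6,0],"twist": [0,0,0],"hand": 0.3},{"dp": [0,6,-62],"twist": [0,0,0],"hand": 0.3},{"dp": [0,6,-64],"twist": [0,0,0],"hand": 0.3}])

```text
clock: 5.8
tool_pos: [0.5984, -0.1198, 0.2123]
eef_rot: [-0.045, 0.999, -0.001, 0.004]
contact_force: [0.4, 0.2, 0.5]
opening: 0.649
finger_force: 0.0
```

Request:
step_arm(motion=[{"dp": [3,146,-30],"twist": [0,0,1.57],"hand": 0.3},{"dp": [3,146,-30],"twist": [0,0,1.57],"hand": 0.3},{"dp": [3,146,-30],"twist": [0,0,1.57],"hand": 0.3},{"dp": [3,146,-30],"twist": [0,0,1.57],"hand": 0.3},{"dp": [3,146,-30],"twist": [0,0,1.57],"hand": 0.3}])

```text
clock: 6.42
tool_pos: [0.5788, 0.0259, 0.2378]
eef_rot: [0.413, 0.911, -0.001, -0.0]
contact_force: [-0.6, 0.2, 0.3]
opening: 0.651
finger_force: 0.0
```

Request:
step_arm(motion=[{"dp": [0,0,0],"twist": [0,0,0.64],"hand": 0.3},{"dp": [0,0,0],"twist": [0,0,0.64],"hand": 0.3},{"dp": [0,0,0],"twist": [0,0,0.64],"hand": 0.3},{"dp": [0,0,0],"twist": [0,0,0.64],"hand": 0.3},{"dp": [0,0,0],"twist": [0,0,0.64],"hand": 0.3}])

```text
clock: 7.05
tool_pos: [0.5789, 0.0256, 0.2378]
eef_rot: [0.676, 0.737, -0.001, -0.0]
contact_force: [0.0, -0.6, -0.1]
opening: 0.651
finger_force: 0.0
```

```bash
python3 - <<'E'
from h import *
s=r.get_state();print(s["q"].round(2),s["tool_pos"])
p,M=cam("wrist"); w=cloud(p,M)
print("tab",rect(w,(.597,-.12),.05,.143,.158)); print("bar",rect(w,(.58,.025),.06,.118,.13)); print("rim",rect(w,(.565,.164),.06,.084,.094)); 
p,M=cam("top"); w=cloud(p,M);print("tab",rect(w,(.597,-.12),.05,.143,.158));
plan([(.5795,.0265,.125,5.6,.3,None)])
E
```

```text
[-0.16  0.66  0.06  1.74 -0.05  0.75  0.01] [0.57885791 0.02556594 0.23779421]
tab {'c': (0.5933, -0.1189), 'size': (44, 15), 'ang': 4.5, 'z': 0.1504, 'n': 914}
bar {'c': (0.579, 0.0272), 'size': (19, 79), 'ang': 5.5, 'z': 0.1241, 'n': 2338}
rim {'c': (0.5669, 0.1518), 'size': (59, 36), 'ang': 5.4, 'z': 0.0883, 'n': 2560}
tab {'c': (0.5926, -0.1225), 'size': (46, 14), 'ang': 4.6, 'z': 0.1515, 'n': 85}
[([1, 1, 113], -0.01, 0.3), ([1, 1, 113], -0.01, 0.3), ([1, 1, 113], -0.01, 0.3)]
```

Request:
step_arm(motion=[{"dp": [1,1,62],"twist": [0,0,0],"hand": 0.3},{"dp": [1,1,112],"twist": [0,0,0],"hand": 0.3},{"dp": [1,1,112],"twist": [0,0,0],"hand": 0.3},{"dp": [1,1,112],"twist": [0,0,0],"hand": -1},{"dp": [1,1,112],"twist": [0,0,0],"hand": -1}], force=45)

```text
clock: 7.78
tool_pos: [0.5802, 0.0271, 0.1268]
eef_rot: [0.676, 0.737, 0.0, 0.0]
contact_force: [0.0, 0.5, 0.2]
opening: 0.451
finger_force: 0.0
```

Request:
step_arm(motion=[{"dp": [0,0,0],"twist": [0,0,0],"hand": -1},{"dp": [0,0,0],"twist": [0,0,0],"hand": -1},{"dp": [0,0,0],"twist": [0,0,0],"hand": -1}])

```text
clock: 8.15
tool_pos: [0.5799, 0.0272, 0.1267]
eef_rot: [0.676, 0.737, -0.0, -0.0]
contact_force: [-1.4, -0.7, 3.1]
opening: 0.224
finger_force: 45.0
```

Request:
step_arm(motion=[{"dp": [0,0,-20],"twist": [0,0,0],"hand": -1},{"dp": [0,0,-40],"twist": [0,0,0],"hand": -1},{"dp": [0,0,-70],"twist": [0,0,0],"hand": -1},{"dp": [0,0,-100],"twist": [0,0,0],"hand": -1},{"dp": [0,0,-100],"twist": [0,0,0],"hand": -1}])

```text
clock: 8.78
tool_pos: [0.5812, 0.0272, 0.2278]
eef_rot: [0.676, 0.737, 0.002, 0.001]
contact_force: [0.6, -0.1, -4.1]
opening: 0.225
finger_force: 45.0
```

```bash
python3 - <<'E'
from h import *
s=r.get_state();print(s["q"].round(2),s["tool_pos"])
p,M=cam("wrist"); w=cloud(p,M)
z=s["tool_pos"][2]-.001
print("bar",rect(w,s["tool_pos"],.06,z-.01,z+.01)); print("slab",rect(w,s["tool_pos"],.11,z-.032,z-.018))
plan([(.4164,.3426,z,9,-1,None),(.4164,.3426,.058,9,-1,None)])
E
```

```text
[-0.16  0.67  0.06  1.75 -0.05  0.72  0.01] [0.58123714 0.02722382 0.22775451]
bar {'c': (0.5801, 0.0367), 'size': (60, 46), 'ang': 67.5, 'z': 0.2252, 'n': 7169}
slab {'c': (0.5784, 0.0589), 'size': (121, 93), 'ang': 5.1, 'z': 0.1995, 'n': 35148}
[([328, -136, -1], -0.07, -1), ([328, -136, -1], -0.07, -1), ([328, -136, -1], -0.07, -1), ([328, -136, -1], -0.07, -1), ([328, -136, -1], -0.07, -1)]
[([41, -14, 0], -0.0, -1), ([41, -14, 0], -0.0, -1), ([41, -14, 169], -0.0, -1), ([41, -14, 169], -0.0, -1), ([41, -14, 169], -0.0, -1)]
[([0, 0, 0], -0.0, -1)]
```

Request:
step_arm(motion=[{"dp": [45,-19,0],"twist": [0,0,-0.01],"hand": -1},{"dp": [97,-40,0],"twist": [0,0,-0.03],"hand": -1},{"dp": [149,-61,0],"twist": [0,0,-0.05],"hand": -1},{"dp": [200,-83,0],"twist": [0,0,-0.07],"hand": -1},{"dp": [250,-104,0],"twist": [0,0,-0.07],"hand": -1}])

```text
clock: 9.45
tool_pos: [0.4531, 0.2684, 0.2245]
eef_rot: [0.65, 0.76, -0.002, -0.0]
contact_force: [1.4, 0.3, -4.2]
opening: 0.221
finger_force: 44.9
```

Request:
step_arm(motion=[{"dp": [45,-18,0],"twist": [0,0,0],"hand": -1},{"dp": [78,-32,0],"twist": [0,0,0],"hand": -1},{"dp": [78,-32,0],"twist": [0,0,0],"hand": -1},{"dp": [78,-32,40],"twist": [0,0,0],"hand": -1},{"dp": [78,-32,40],"twist": [0,0,0],"hand": -1}])

```text
clock: 10.07
tool_pos: [0.4095, 0.3368, 0.1833]
eef_rot: [0.65, 0.76, -0.004, -0.0]
contact_force: [-0.6, -0.2, -4.0]
opening: 0.221
finger_force: 45.0
```

```bash
python3 - <<'E'
from h import *
s=r.get_state();print(s["q"].round(2),s["tool_pos"])
p,M=cam("top"); w=cloud(p,M)
print("tray",rect(w,(.416,.343),.16,.008,.025)); print("slab",rect(w,s["tool_pos"],.11,.145,.17))
plan([(.4164,.3426,.060,9,-1,None)])
E
```

```text
[-0.83  0.69  0.09  1.93 -0.11  0.54 -0.51] [0.40953532 0.33677276 0.18329802]
tray {'c': (0.4211, 0.2991), 'size': (182, 125), 'ang': 8.3, 'z': 0.0133, 'n': 240}
slab {'c': (0.4149, 0.2923), 'size': (120, 76), 'ang': 9.2, 'z': 0.1556, 'n': 1112}
[([4, 6, 125], -0.0, -1), ([4, 6, 125], -0.0, -1), ([4, 6, 125], -0.0, -1), ([4, 6, 125], -0.0, -1)]
```

Request:
step_arm(motion=[{"dp": [4,6,45],"twist": [0,0,0],"hand": -1},{"dp": [4,6,85],"twist": [0,0,0],"hand": -1},{"dp": [4,6,110],"twist": [0,0,0],"hand": -1},{"dp": [4,6,121],"twist": [0,0,0],"hand": -1},{"dp": [4,6,124],"twist": [0,0,0],"hand": -1}])

```text
clock: 10.75
tool_pos: [0.4174, 0.3445, 0.0628]
eef_rot: [0.65, 0.76, 0.0, 0.0]
contact_force: [0.1, 1.3, -3.9]
opening: 0.224
finger_force: 45.0
```

Request:
step_arm(motion=[{"dp": [0,0,2],"twist": [0,0,0],"hand": -1},{"dp": [0,0,2],"twist": [0,0,0],"hand": -1}])

```text
clock: 11.0
tool_pos: [0.4172, 0.3448, 0.0612]
eef_rot: [0.65, 0.76, 0.001, 0.0]
contact_force: [-0.1, -0.8, -4.0]
opening: 0.224
finger_force: 45.0
```

Request:
step_arm(motion=[{"dp": [0,0,2],"twist": [0,0,0],"hand": -1},{"dp": [0,0,4],"twist": [0,0,0],"hand": -1},{"dp": [0,0,4],"twist": [0,0,0],"hand": -1}])

```text
clock: 11.38
tool_pos: [0.4169, 0.3446, 0.0567]
eef_rot: [0.65, 0.76, 0.0, 0.0]
contact_force: [-0.7, 0.1, 0.4]
opening: 0.223
finger_force: 45.0
```

Seated. Release, rise, look at the top view.

Request:
step_arm(motion=[{"dp": [0,0,0],"twist": [0,0,0],"hand": 0.5},{"dp": [0,0,0],"twist": [0,0,0],"hand": 0.5},{"dp": [0,0,0],"twist": [0,0,0],"hand": 0.5},{"dp": [0,0,-60],"twist": [0,0,0],"hand": 0.5},{"dp": [0,0,-120],"twist": [0,0,0],"hand": 0.5}])

```text
clock: 12.0
tool_pos: [0.4163, 0.344, 0.177]
eef_rot: [0.65, 0.76, -0.001, -0.0]
contact_force: [0.3, 2.1, 0.1]
opening: 0.742
finger_force: 0.0
```

Request:
step_arm(motion=[{"dp": [-62,0,-62],"twist": [0,0,0],"hand": 1},{"dp": [-62,0,-62],"twist": [0,0,0],"hand": 1},{"dp": [-62,0,-62],"twist": [0,0,0],"hand": 1}])

```text
clock: 12.38
tool_pos: [0.4269, 0.2823, 0.239]
eef_rot: [0.651, 0.759, 0.001, 0.0]
contact_force: [-0.3, 0.8, 0.0]
opening: 0.998
finger_force: 0.0
```

```bash
python3 - <<'E'
from h import *
s=r.get_state();print(s["q"].round(2),s["tool_pos"])
p,M=cam("wrist"); save(p,"w2.png");w=cloud(p,M)
print("bar",rect(w,(.417,.344),.06,.05,.065)); print("slab",rect(w,(.417,.344),.12,.025,.034))
J=[(.611,-.301),(.612,.2975),(.499,-.389),(.387,-.320),(.384,-.192)]
print("jar",rect(w,J[1],.05,.052,.068))
for n in("top","scene"):
    p,M=cam(n); w=cloud(p,M); save(p,n+"2.png",1.5)
    for c in J: print("jar",rect(w,c,.08,.052,.068))
    print(rect(w,(.565,.164),.06,.083,.095),rect(w,(.58,.025),.12,.07,.08))
E
```

```text
[-0.73  0.57  0.09  1.94 -0.09  0.63 -0.43] [0.42694757 0.28233977 0.23904291]
bar {'c': (0.417, 0.344), 'size': (20, 79), 'ang': 9.2, 'z': 0.0541, 'n': 1848}
slab {'c': (0.4171, 0.3437), 'size': (120, 158), 'ang': 9.2, 'z': 0.0285, 'n': 16819}
jar {'c': (0.6115, 0.3002), 'size': (46, 46), 'ang': 89.6, 'z': 0.0592, 'n': 1751}
jar {'c': (0.6089, -0.3013), 'size': (45, 45), 'ang': 9.5, 'z': 0.0599, 'n': 196}
jar {'c': (0.6094, 0.2972), 'size': (47, 45), 'ang': 3.5, 'z': 0.0594, 'n': 196}
jar {'c': (0.4971, -0.3885), 'size': (44, 46), 'ang': 48.2, 'z': 0.0593, 'n': 207}
jar {'c': (0.3854, -0.3207), 'size': (43, 46), 'ang': 7.9, 'z': 0.0593, 'n': 216}
jar {'c': (0.3808, -0.192), 'size': (45, 43), 'ang': 3.5, 'z': 0.0599, 'n': 209}
{'c': (0.5628, 0.1636), 'size': (60, 66), 'ang': 6.0, 'z': 0.0885, 'n': 302} {'c': (0.5765, 0.0232), 'size': (190, 234), 'ang': 5.5, 'z': 0.0747, 'n': 2107}
jar {'c': (0.6144, -0.3012), 'size': (45, 46), 'ang': 65.6, 'z': 0.0595, 'n': 142}
jar {'c': (0.6144, 0.2978), 'size': (44, 46), 'ang': 42.6, 'z': 0.0596, 'n': 132}
jar {'c': (0.5014, -0.3894), 'size': (49, 43), 'ang': 31.2, 'z': 0.0595, 'n': 120}
jar {'c': (0.3909, -0.3186), 'size': (47, 45), 'ang': 42.0, 'z': 0.0594, 'n': 105}
jar {'c': (0.3866, -0.1928), 'size': (45, 47), 'ang': 57.1, 'z': 0.0596, 'n': 98}
{'c': (0.5677, 0.1629), 'size': (64, 66), 'ang': 5.6, 'z': 0.0883, 'n': 192} {'c': (0.5807, 0.0253), 'size': (197, 232), 'ang': 5.3, 'z': 0.0747, 'n': 1483}
```

View pics/top2.png

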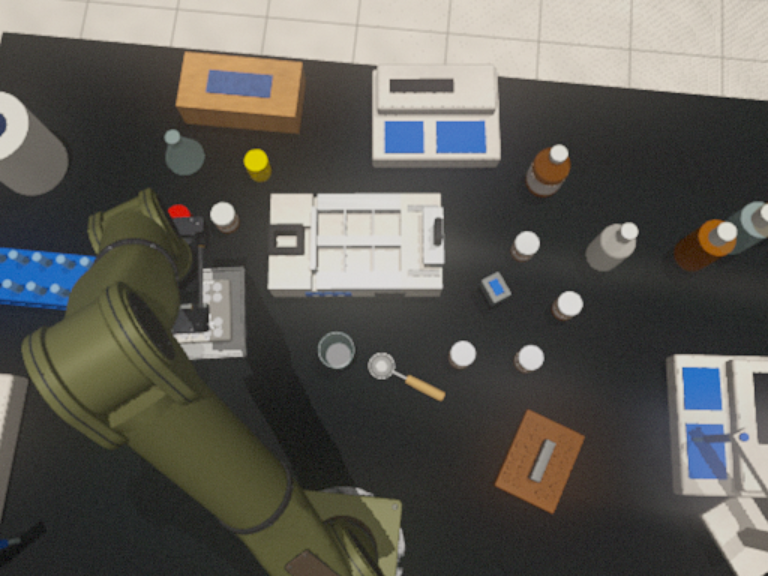

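```bash
python3 - <<'E'
from h import *
plan([(.6115,.2995,.13,5.5,.6,6),(.6115,.2995,.05,5.5,.6,4)])
p,M=cam("wrist");w=cloud(p,M);im=p["pixels"]
print(np.array(p["mount"]).round(3).tolist())
E
```

```text
[([-14, 186, 107], 0.06, 0.6), ([-14, 186, 107], 0.06, 0.6), ([-14, 186, 107], 0.06, 0.6), ([-14, 186, 107], 0.06, 0.6), ([-14, 186, 107], 0.06, 0.6)]
[([0, 0, 0], -0.0, 0.6), ([0, 0, 80], -0.0, 0.6), ([0, 0, 80], -0.0, 0.6), ([0, 0, 80], -0.0, 0.6), ([0, 0, 80], -0.0, 0.6)]
[[-0.002, -0.948, -0.32, 0.084], [1.0, -0.001, -0.001, 0.0], [0.0, -0.32, 0.948, -0.123], [0.0, 0.0, 0.0, 1.0]]
```

Request:
step_arm(motion=[{"dp": [-14,186,107],"twist": [0,0,0.06],"hand": 0.6},{"dp": [-14,186,107],"twist": [0,0,0.06],"hand": 0.6},{"dp": [-14,186,107],"twist": [0,0,0.06],"hand": 0.6},{"dp": [-14,186,107],"twist": [0,0,0.06],"hand": 0.6},{"dp": [-14,186,107],"twist": [0,0,0.06],"hand": 0.6}])

```text
clock: 13.2
tool_pos: [0.6119, 0.2981, 0.1278]
eef_rot: [0.673, 0.74, -0.002, -0.001]
contact_force: [-0.6, 0.2, -0.1]
opening: 0.797
finger_force: 0.0
```

```bash
python3 - <<'E'
from h import *
p,M=cam("wrist");w=cloud(p,M);print(r.get_state()["tool_pos"],rect(w,(.611,.299),.04,.053,.067))
plan([(.6115,.2995,.05,5.5,.6,4)])
E
```

```text
[0.6109281  0.29863608 0.12905714] {'c': (0.6114, 0.3006), 'size': (45, 46), 'ang': 6.8, 'z': 0.0592, 'n': 3711}
[([1, 1, 79], 0.0, 0.6), ([1, 1, 79], 0.0, 0.6), ([1, 1, 79], 0.0, 0.6), ([1, 1, 79], 0.0, 0.6)]
```

Request:
step_arm(motion=[{"dp": [2,1,50],"twist": [0,0,0],"hand": 0.6},{"dp": [2,1,79],"twist": [0,0,0],"hand": 0.6},{"dp": [2,1,79],"twist": [0,0,0],"hand": 0.6},{"dp": [2,1,79],"twist": [0,0,0],"hand": -1},{"dp": [2,1,79],"twist": [0,0,0],"hand": -1}], force=20)

```text
clock: 13.88
tool_pos: [0.6139, 0.3009, 0.0544]
eef_rot: [0.672, 0.74, 0.002, 0.0]
contact_force: [-0.5, 0.0, 1.0]
opening: 0.6
finger_force: 0.0
```

Request:
step_arm(motion=[{"dp": [0,0,0],"twist": [0,0,0],"hand": -1},{"dp": [0,0,-30],"twist": [0,0,0],"hand": -1},{"dp": [0,0,-80],"twist": [0,0,0],"hand": -1},{"dp": [0,0,-130],"twist": [0,0,0],"hand": -1},{"dp": [0,0,-130],"twist": [0,0,0],"hand": -1}])

```text
clock: 14.5
tool_pos: [0.616, 0.3013, 0.1876]
eef_rot: [0.673, 0.74, 0.005, 0.002]
contact_force: [-0.1, -0.3, -2.1]
opening: 0.519
finger_force: 20.0
```

```bash
python3 - <<'E'
from h import *
p,M=cam("wrist");w=cloud(p,M);s=r.get_state();t=s["tool_pos"];print(t,rect(w,t,.04,t[2]+.002,t[2]+.018))
plan([(.58,.025,.2,5.5,-1,None)])
E
```

```text
[0.61412364 0.30058866 0.1847018 ] {'c': (0.6143, 0.3061), 'size': (75, 37), 'ang': 5.2, 'z': 0.1928, 'n': 8790}
[([-271, -60, -15], -0.0, -1), ([-271, -60, -15], -0.0, -1), ([-271, -60, -15], -0.0, -1), ([-271, -60, -15], -0.0, -1), ([-271, -60, -15], -0.0, -1)]
[([0, 0, 0], -0.0, -1)]
```

```bash
python3 - <<'E'
from h import *
plan([(.585,-.04,.22,5.5,-1,None)])
E
```

```text
[([-336, -61, -35], -0.0, -1), ([-336, -61, -35], -0.0, -1), ([-336, -61, -35], -0.0, -1), ([-336, -61, -35], -0.0, -1), ([-336, -61, -35], -0.0, -1)]
[([-30, -6, -3], -0.0, -1), ([-30, -6, -3], -0.0, -1)]
```

Request:
step_arm(motion=[{"dp": [-50,-9,-35],"twist": [0,0,0],"hand": -1},{"dp": [-110,-20,-35],"twist": [0,0,0],"hand": -1},{"dp": [-170,-31,-35],"twist": [0,0,0],"hand": -1},{"dp": [-230,-42,-35],"twist": [0,0,0],"hand": -1},{"dp": [-285,-52,-35],"twist": [0,0,0],"hand": -1}])

```text
clock: 15.18
tool_pos: [0.5869, 0.0091, 0.2158]
eef_rot: [0.673, 0.74, -0.001, -0.001]
contact_force: [0.2, -0.1, -1.2]
opening: 0.513
finger_force: 20.0
```

Request:
step_arm(motion=[{"dp": [-50,-9,0],"twist": [0,0,0],"hand": -1},{"dp": [-50,-9,0],"twist": [0,0,0],"hand": -1},{"dp": [-50,-9,0],"twist": [0,0,0],"hand": -1}])

```text
clock: 15.55
tool_pos: [0.5836, -0.0383, 0.2162]
eef_rot: [0.672, 0.74, -0.0, -0.001]
contact_force: [0.1, -0.3, -2.2]
opening: 0.516
finger_force: 20.0
```

```bash
python3 - <<'E'
from h import *
p,M=cam("wrist");w=cloud(p,M);s=r.get_state();t=s["tool_pos"];print(t,p["fx"])
save(p,"w3.png")
a=np.radians(5.5);O=np.array([.579,.026])
for x in(-.036,.036):
  for y in(-.055,0,.055):
    c=O+[x*np.cos(a)-y*np.sin(a),x*np.sin(a)+y*np.cos(a)]
    print(x,y,c.round(4),rect(w,c,.037,.048,.058))
print("rim",rect(w,(.565,.164),.06,.084,.094))
E
```

```text
[ 0.58379706 -0.03729966  0.21639782] 317.5301730956717
-0.036 -0.055 [ 0.5484 -0.0322] {'c': (0.5484, -0.0335), 'size': (51, 49), 'ang': 5.5, 'z': 0.0523, 'n': 2910}
-0.036 0 [0.5432 0.0225] {'c': (0.543, 0.0234), 'size': (52, 52), 'ang': 5.6, 'z': 0.0524, 'n': 3769}
-0.036 0.055 [0.5379 0.0773] {'c': (0.5375, 0.0789), 'size': (52, 52), 'ang': 5.7, 'z': 0.0524, 'n': 4515}
0.036 -0.055 [ 0.6201 -0.0253] {'c': (0.6214, -0.0263), 'size': (51, 49), 'ang': 5.8, 'z': 0.0523, 'n': 2923}
0.036 0 [0.6148 0.0295] {'c': (0.6159, 0.0304), 'size': (52, 52), 'ang': 5.5, 'z': 0.0523, 'n': 3738}
0.036 0.055 [0.6096 0.0842] {'c': (0.6104, 0.0862), 'size': (51, 51), 'ang': 5.4, 'z': 0.0524, 'n': 4476}
rim None
```

View pics/w3.png

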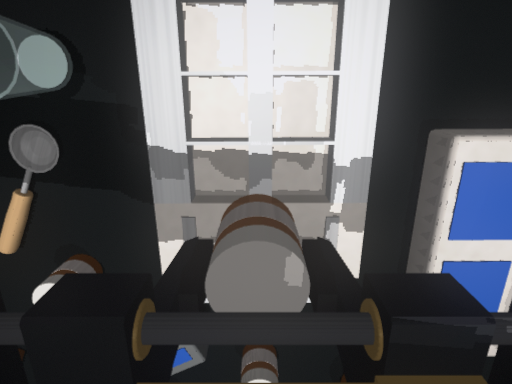

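```bash
python3 - <<'E'
from h import *
plan([(.610,.0855,.17,5.6,-1,5),(.610,.0855,.137,5.6,-1,3)])
E
```

```text
[([120, 38, 46], -0.0, -1), ([120, 38, 46], -0.0, -1), ([120, 38, 46], -0.0, -1), ([120, 38, 46], -0.0, -1), ([120, 38, 46], -0.0, -1)]
[([0, 0, 33], -0.0, -1), ([0, 0, 33], -0.0, -1), ([0, 0, 33], -0.0, -1)]
```

Request:
step_arm(motion=[{"dp": [50,16,20],"twist": [0,0,0],"hand": -1},{"dp": [100,32,40],"twist": [0,0,0],"hand": -1},{"dp": [120,38,46],"twist": [0,0,0],"hand": -1},{"dp": [120,38,46],"twist": [0,0,0],"hand": -1},{"dp": [120,38,46],"twist": [0,0,0],"hand": -1}])

```text
clock: 16.23
tool_pos: [0.6106, 0.0818, 0.1718]
eef_rot: [0.673, 0.739, -0.001, 0.001]
contact_force: [0.1, -0.4, -1.4]
opening: 0.519
finger_force: 20.0
```

```bash
python3 - <<'E'
from h import *
print(r.get_state()["tool_pos"])
plan([(.610,.0855,.137,5.6,-1,5)])
E
```

```text
[0.61063646 0.08182929 0.17179321]
[([4, 0, 35], -0.0, -1), ([4, 0, 35], -0.0, -1), ([4, 0, 35], -0.0, -1), ([4, 0, 35], -0.0, -1), ([4, 0, 35], -0.0, -1)]
```

Request:
step_arm(motion=[{"dp": [4,0,20],"twist": [0,0,0],"hand": -1},{"dp": [4,0,35],"twist": [0,0,0],"hand": -1},{"dp": [4,0,35],"twist": [0,0,0],"hand": -1},{"dp": [4,0,35],"twist": [0,0,0],"hand": -1}])

```text
clock: 16.73
tool_pos: [0.6107, 0.0872, 0.1369]
eef_rot: [0.673, 0.74, 0.0, 0.0]
contact_force: [0.5, -0.5, -0.8]
opening: 0.515
finger_force: 20.0
```

```bash
python3 - <<'E'
from h import *
print(r.get_state()["tool_pos"])
plan([(.610,.0855,.107,5.6,-1,5)])
E
```

```text
[0.61066638 0.08716397 0.13687141]
[([-2, -1, 30], -0.0, -1), ([-2, -1, 30], -0.0, -1), ([-2, -1, 30], -0.0, -1), ([-2, -1, 30], -0.0, -1), ([-2, -1, 30], -0.0, -1)]
```

Request:
step_arm(motion=[{"dp": [-2,0,6],"twist": [0,0,0],"hand": -1},{"dp": [-2,0,14],"twist": [0,0,0],"hand": -1},{"dp": [-2,0,22],"twist": [0,0,0],"hand": -1},{"dp": [-2,0,27],"twist": [0,0,0],"hand": -1},{"dp": [-2,0,28],"twist": [0,0,0],"hand": -1}])

```text
clock: 17.35
tool_pos: [0.6102, 0.086, 0.1078]
eef_rot: [0.672, 0.74, -0.0, -0.0]
contact_force: [0.6, -0.5, -2.0]
opening: 0.512
finger_force: 20.0
```

Request:
step_arm(motion=[{"dp": [0,0,1],"twist": [0,0,0],"hand": -1},{"dp": [0,0,1],"twist": [0,0,0],"hand": 0.3},{"dp": [0,0,1],"twist": [0,0,0],"hand": 0.3},{"dp": [0,0,1],"twist": [0,0,0],"hand": 0.3},{"dp": [0,0,-50],"twist": [0,0,0],"hand": 0.3}])

```text
clock: 17.98
tool_pos: [0.6078, 0.0858, 0.1557]
eef_rot: [0.672, 0.74, -0.003, -0.003]
contact_force: [1.0, 0.8, 0.9]
opening: 0.648
finger_force: 0.0
```

```bash
python3 - <<'E'
from h import *
print(r.get_state()["tool_pos"])
p,M=cam("wrist");w=cloud(p,M);print(rect(w,(.61,.086),.04,.105,.125))
plan([(.61,.086,.22,5.5,.6,2),(.611,-.301,.22,5.5,.6,7),(.611,-.301,.13,5.5,.6,6)])
E
```

```text
[0.6078314  0.08575684 0.1557092 ]
{'c': (0.6107, 0.0859), 'size': (45, 46), 'ang': 4.1, 'z': 0.1122, 'n': 4673}
[([0, -3, -56], -0.0, 0.6), ([0, -3, -56], -0.0, 0.6), ([-385, -39, -56], -0.0, 0.6), ([-385, -39, -56], -0.0, 0.6), ([-385, -39, -56], -0.0, 0.6)]
[([-199, -19, 0], -0.0, 0.6), ([-199, -19, 0], -0.0, 0.6), ([-199, -19, 0], -0.0, 0.6), ([-199, -19, 0], -0.0, 0.6), ([-199, -19, 90], -0.0, 0.6)]
[([0, 0, 27], -0.0, 0.6), ([0, 0, 27], -0.0, 0.6), ([0, 0, 27], -0.0, 0.6), ([0, 0, 27], -0.0, 0.6), ([0, 0, 27], -0.0, 0.6)]
```

Request:
step_arm(motion=[{"dp": [0,2,-56],"twist": [0,0,0],"hand": 0.6},{"dp": [0,2,-56],"twist": [0,0,0],"hand": 0.6},{"dp": [-385,-39,-56],"twist": [0,0,0],"hand": 0.6},{"dp": [-385,-39,-56],"twist": [0,0,0],"hand": 0.6},{"dp": [-385,-39,-56],"twist": [0,0,0],"hand": 0.6}])

```text
clock: 18.65
tool_pos: [0.61, -0.103, 0.2137]
eef_rot: [0.672, 0.74, -0.0, -0.0]
contact_force: [1.0, 0.3, -0.8]
opening: 0.797
finger_force: 0.0
```

Request:
step_arm(motion=[{"dp": [-199,-19,0],"twist": [0,0,0],"hand": 0.6},{"dp": [-199,-19,0],"twist": [0,0,0],"hand": 0.6},{"dp": [-199,-19,0],"twist": [0,0,0],"hand": 0.6},{"dp": [-199,-19,0],"twist": [0,0,0],"hand": 0.6},{"dp": [-199,-19,0],"twist": [0,0,0],"hand": 0.6}])

```text
clock: 19.27
tool_pos: [0.61, -0.3015, 0.2135]
eef_rot: [0.673, 0.74, 0.0, -0.001]
contact_force: [-0.0, 0.2, 0.1]
opening: 0.801
finger_force: 0.0
```

```bash
cat >> h.py <<'E'
def jars(w,c=(.5,-.3),rad=.25,z=(.053,.067),amin=150):
    m=((w[...,2]>z[0])&(w[...,2]<z[1])&(np.hypot(w[...,0]-c[0],w[...,1]-c[1])<rad)).astype(np.uint8)
    n,l,st,_=cv2.connectedComponentsWithStats(m)
    for k in range(1,n):
        if st[k,4]>amin:
            P=(w[l==k][:,:2]*1000).astype(np.float32);(x,y),(a,b),t=cv2.minAreaRect(P)
            print("comp",round(x/1000,4),round(y/1000,4),round(a),round(b),round(t,1),len(P))
E
python3 - <<'E'
from h import *
print(r.get_state()["tool_pos"])
p,M=cam("wrist");w=cloud(p,M);jars(w);print("plug");jars(w,z=(.066,.074),amin=100)
plan([(.611,-.299,.13,5.5,.6,5)])
E
```

```text
[ 0.60998467 -0.30150317  0.21345734]
comp 0.4 -0.194 39 13 77.7 689
comp 0.5361 -0.2303 6 39 25.8 206
comp 0.3933 -0.3192 46 35 80.6 1754
comp 0.6107 -0.2995 45 46 5.3 1963
comp 0.7352 -0.3255 58 15 75.1 449
comp 0.4927 -0.3829 47 31 55.1 1199
comp 0.614 -0.4379 62 22 7.3 453
plug
comp 0.5144 -0.2432 52 40 33.1 3127
comp 0.7355 -0.3263 59 16 76.8 321
comp 0.6138 -0.433 50 12 5.7 228
[([0, 0, 84], 0.0, 0.6), ([0, 0, 84], 0.0, 0.6), ([0, 0, 84], 0.0, 0.6), ([0, 0, 84], 0.0, 0.6), ([0, 0, 84], 0.0, 0.6)]
```

Request:
step_arm(motion=[{"dp": [2,1,60],"twist": [0,0,0],"hand": 0.6},{"dp": [2,1,110],"twist": [0,0,0],"hand": 0.6},{"dp": [2,1,155],"twist": [0,0,0],"hand": 0.6},{"dp": [2,1,163],"twist": [0,0,0],"hand": 0.6},{"dp": [2,1,163],"twist": [0,0,0],"hand": 0.6}])

```text
clock: 19.95
tool_pos: [0.6124, -0.2975, 0.0521]
eef_rot: [0.672, 0.741, 0.001, 0.0]
contact_force: [0.9, 0.0, 0.8]
opening: 0.799
finger_force: 0.0
```

Request:
step_arm(motion=[{"dp": [0,0,0],"twist": [0,0,0],"hand": -1},{"dp": [0,0,0],"twist": [0,0,0],"hand": -1},{"dp": [0,0,0],"twist": [0,0,0],"hand": -1},{"dp": [0,0,0],"twist": [0,0,0],"hand": -1}])

```text
clock: 20.45
tool_pos: [0.6117, -0.2995, 0.0527]
eef_rot: [0.673, 0.74, 0.0, 0.001]
contact_force: [-1.7, 0.4, 6.1]
opening: 0.517
finger_force: 20.0
```

```bash
python3 - <<'E'
from h import *
plan([(.6118,-.2995,.24,5.5,-1,5),(.6155,.0303,.24,5.6,-1,7),(.6155,.0303,.14,5.6,-1,3)])
E
```

```text
[([0, 0, -187], -0.0, -1), ([0, 0, -187], -0.0, -1), ([0, 0, -187], -0.0, -1), ([0, 0, -187], -0.0, -1), ([0, 0, -187], -0.0, -1)]
[([328, 35, 0], -0.0, -1), ([328, 35, 0], -0.0, -1), ([328, 35, 0], -0.0, -1), ([328, 35, 0], -0.0, -1), ([328, 35, 0], -0.0, -1)]
[([17, 2, 0], -0.0, -1), ([17, 2, 0], -0.0, -1), ([17, 2, 100], -0.0, -1), ([17, 2, 100], -0.0, -1), ([17, 2, 100], -0.0, -1)]
```

Request:
step_arm(motion=[{"dp": [0,0,-40],"twist": [0,0,0],"hand": -1},{"dp": [0,0,-90],"twist": [0,0,0],"hand": -1},{"dp": [0,0,-140],"twist": [0,0,0],"hand": -1},{"dp": [0,0,-187],"twist": [0,0,0],"hand": -1},{"dp": [0,0,-187],"twist": [0,0,0],"hand": -1}])

```text
clock: 21.08
tool_pos: [0.6136, -0.3003, 0.243]
eef_rot: [0.673, 0.74, 0.001, 0.004]
contact_force: [-0.2, -0.3, -1.1]
opening: 0.518
finger_force: 20.0
```

Request:
step_arm(motion=[{"dp": [55,6,0],"twist": [0,0,0],"hand": -1},{"dp": [115,12,0],"twist": [0,0,0],"hand": -1},{"dp": [175,18,0],"twist": [0,0,0],"hand": -1},{"dp": [235,25,0],"twist": [0,0,0],"hand": -1},{"dp": [290,31,0],"twist": [0,0,0],"hand": -1}])

```text
clock: 21.7
tool_pos: [0.6134, -0.005, 0.2368]
eef_rot: [0.672, 0.74, -0.001, -0.001]
contact_force: [1.0, 0.2, -1.5]
opening: 0.517
finger_force: 20.0
```

Request:
step_arm(motion=[{"dp": [38,4,0],"twist": [0,0,0],"hand": -1},{"dp": [38,4,30],"twist": [0,0,0],"hand": -1},{"dp": [38,4,70],"twist": [0,0,0],"hand": -1},{"dp": [38,4,95],"twist": [0,0,0],"hand": -1},{"dp": [38,4,95],"twist": [0,0,0],"hand": -1}])

```text
clock: 22.32
tool_pos: [0.6123, 0.0306, 0.1403]
eef_rot: [0.672, 0.74, -0.003, -0.002]
contact_force: [-0.4, -0.2, -0.3]
opening: 0.515
finger_force: 20.0
```

```bash
python3 - <<'E'
from h import *
print(r.get_state()["tool_pos"])
plan([(.6155,.0303,.107,5.6,-1,5)])
E
```

```text
[0.61234586 0.03060828 0.14033358]
[([-1, 3, 33], -0.0, -1), ([-1, 3, 33], -0.0, -1), ([-1, 3, 33], -0.0, -1), ([-1, 3, 33], -0.0, -1), ([-1, 3, 33], -0.0, -1)]
```

Request:
step_arm(motion=[{"dp": [-1,2,0],"twist": [0,0,0],"hand": -1},{"dp": [-1,2,8],"twist": [0,0,0],"hand": -1},{"dp": [-1,2,16],"twist": [0,0,0],"hand": -1},{"dp": [-1,2,25],"twist": [0,0,0],"hand": -1},{"dp": [-1,2,32],"twist": [0,0,0],"hand": -1}])

```text
clock: 22.95
tool_pos: [0.6167, 0.0299, 0.1107]
eef_rot: [0.673, 0.74, -0.0, -0.0]
contact_force: [0.3, 0.2, -1.0]
opening: 0.522
finger_force: 20.0
```

Request:
step_arm(motion=[{"dp": [0,0,1],"twist": [0,0,0],"hand": -1},{"dp": [0,0,1],"twist": [0,0,0],"hand": -1}])

```text
clock: 23.2
tool_pos: [0.617, 0.0299, 0.1104]
eef_rot: [0.673, 0.74, 0.0, -0.0]
contact_force: [-0.6, -0.4, -0.9]
opening: 0.515
finger_force: 20.0
```

Request:
step_arm(motion=[{"dp": [0,-1,4],"twist": [0,0,0],"hand": -1},{"dp": [0,-1,4],"twist": [0,0,0],"hand": -1},{"dp": [0,-1,4],"twist": [0,0,0],"hand": 0.3},{"dp": [0,-1,4],"twist": [0,0,0],"hand": 0.3},{"dp": [0,-1,4],"twist": [0,0,0],"hand": 0.3}])

```text
clock: 23.82
tool_pos: [0.6162, 0.0298, 0.1066]
eef_rot: [0.673, 0.74, 0.0, 0.0]
contact_force: [0.2, -0.7, 0.3]
opening: 0.65
finger_force: 0.0
```

Request:
step_arm(motion=[{"dp": [0,0,-50],"twist": [0,0,0],"hand": 0.3},{"dp": [0,0,-100],"twist": [0,0,0],"hand": 0.3},{"dp": [0,0,-120],"twist": [0,0,0],"hand": 0.3}])

```text
clock: 24.2
tool_pos: [0.6175, 0.0298, 0.2297]
eef_rot: [0.673, 0.74, 0.002, 0.002]
contact_force: [-0.2, -0.2, -0.7]
opening: 0.653
finger_force: 0.0
```

```bash
python3 - <<'E'
from h import *
print(r.get_state()["tool_pos"])
p,M=cam("wrist");w=cloud(p,M);jars(w,(.58,.03),.1,(.105,.12))
p,M=cam("top");w=cloud(p,M);jars(w,rad=.22,amin=100)
plan([(.499,-.387,.22,35,.6,None)])
E
```

```text
[0.61745883 0.02978224 0.22971898]
comp 0.6105 0.0858 46 46 18.7 3017
comp 0.6156 0.0304 46 46 3.1 2528
comp 0.4972 -0.3889 45 46 38.1 204
comp 0.3817 -0.192 43 43 4.3 204
comp 0.3854 -0.3204 45 45 49.6 213
[([-404, -158, 9], -0.52, 0.6), ([-404, -158, 9], -0.52, 0.6), ([-404, -158, 9], -0.52, 0.6), ([-404, -158, 9], -0.52, 0.6), ([-404, -158, 9], -0.52, 0.6)]
[([-76, -94, 3], -0.0, 0.6), ([-76, -94, 3], -0.0, 0.6), ([-76, -94, 3], -0.0, 0.6), ([-76, -94, 3], -0.0, 0.6)]
```

Request:
step_arm(motion=[{"dp": [-404,-158,9],"twist": [0,0,-0.52],"hand": 0.6},{"dp": [-404,-158,9],"twist": [0,0,-0.52],"hand": 0.6},{"dp": [-404,-158,9],"twist": [0,0,-0.52],"hand": 0.6},{"dp": [-404,-158,9],"twist": [0,0,-0.52],"hand": 0.6},{"dp": [-404,-158,9],"twist": [0,0,-0.52],"hand": 0.6}])

```text
clock: 24.92
tool_pos: [0.5291, -0.2722, 0.2184]
eef_rot: [0.46, 0.888, 0.0, -0.001]
contact_force: [-0.1, -0.1, -0.2]
opening: 0.798
finger_force: 0.0
```

Request:
step_arm(motion=[{"dp": [-76,-94,3],"twist": [0,0,0],"hand": 0.6},{"dp": [-76,-94,3],"twist": [0,0,0],"hand": 0.6},{"dp": [-76,-94,3],"twist": [0,0,0],"hand": 0.6},{"dp": [-76,-94,3],"twist": [0,0,0],"hand": 0.6}])

```text
clock: 25.42
tool_pos: [0.4974, -0.3859, 0.2156]
eef_rot: [0.46, 0.888, 0.001, -0.001]
contact_force: [0.1, 0.4, 0.0]
opening: 0.797
finger_force: 0.0
```

```bash
python3 - <<'E'
from h import *
s=r.get_state();print(s["tool_pos"],s["q"].round(2))
p,M=cam("wrist");w=cloud(p,M);jars(w,amin=800);print("plug");jars(w,z=(.066,.074),amin=500)
plan([(.498,-.387,.05,35,.6,5)])
E
```

```text
[ 0.49743806 -0.38586573  0.21558785] [ 0.68  0.75 -0.18  1.59  0.16  0.82  1.06]
comp 0.3877 -0.3184 45 46 78.4 2874
comp 0.4988 -0.3874 46 46 21.6 1917
plug
comp 0.5142 -0.2437 52 40 32.9 3572
[([-2, -1, 166], 0.01, 0.6), ([-2, -1, 166], 0.01, 0.6), ([-2, -1, 166], 0.01, 0.6), ([-2, -1, 166], 0.01, 0.6), ([-2, -1, 166], 0.01, 0.6)]
```

Request:
step_arm(motion=[{"dp": [-2,0,60],"twist": [0,0,0],"hand": 0.6},{"dp": [-2,0,110],"twist": [0,0,0],"hand": 0.6},{"dp": [-2,0,155],"twist": [0,0,0],"hand": 0.6},{"dp": [-2,0,163],"twist": [0,0,0],"hand": 0.6},{"dp": [-2,0,163],"twist": [0,0,0],"hand": 0.6}])

```text
clock: 26.1
tool_pos: [0.4998, -0.3876, 0.0544]
eef_rot: [0.459, 0.889, 0.0, 0.0]
contact_force: [0.1, -0.4, -0.2]
opening: 0.798
finger_force: 0.0
```

Request:
step_arm(motion=[{"dp": [0,0,0],"twist": [0,0,0],"hand": -1},{"dp": [0,0,0],"twist": [0,0,0],"hand": -1},{"dp": [0,0,0],"twist": [0,0,0],"hand": -1},{"dp": [0,0,0],"twist": [0,0,0],"hand": -1}])

```text
clock: 26.6
tool_pos: [0.4994, -0.3891, 0.0551]
eef_rot: [0.46, 0.888, -0.0, 0.001]
contact_force: [-0.5, -0.1, 5.9]
opening: 0.512
finger_force: 20.0
```

```bash
python3 - <<'E'
from h import *
s=r.get_state();p=s["tool_pos"];print(p)
plan([(p[0],p[1],.24,35,-1,5),(.5385,.078,.24,5.6,-1,9),(.5385,.078,.14,5.6,-1,4)])
E
```

```text
[ 0.49941026 -0.38908864  0.05513135]
[([0, 0, -185], 0.0, -1), ([0, 0, -185], 0.0, -1), ([0, 0, -185], 0.0, -1), ([0, 0, -185], 0.0, -1), ([0, 0, -185], 0.0, -1)]
[([360, 300, 0], 0.51, -1), ([360, 300, 0], 0.51, -1), ([360, 300, 0], 0.51, -1), ([360, 300, 0], 0.51, -1), ([360, 300, 0], 0.51, -1)]
[([154, 28, 0], -0.0, -1), ([154, 28, 0], -0.0, -1), ([154, 28, 0], -0.0, -1), ([154, 28, 0], -0.0, -1), ([154, 28, 100], -0.0, -1)]
[([0, 0, 37], -0.0, -1), ([0, 0, 37], -0.0, -1), ([0, 0, 37], -0.0, -1)]
```

Request:
step_arm(motion=[{"dp": [0,0,-40],"twist": [0,0,0],"hand": -1},{"dp": [0,0,-90],"twist": [0,0,0],"hand": -1},{"dp": [0,0,-140],"twist": [0,0,0],"hand": -1},{"dp": [0,0,-185],"twist": [0,0,0],"hand": -1},{"dp": [0,0,-185],"twist": [0,0,0],"hand": -1}])

```text
clock: 27.22
tool_pos: [0.5005, -0.3899, 0.2428]
eef_rot: [0.46, 0.888, -0.0, 0.004]
contact_force: [0.1, -0.5, -1.8]
opening: 0.518
finger_force: 20.0
```

Request:
step_arm(motion=[{"dp": [40,33,0],"twist": [0,0,0.1],"hand": -1},{"dp": [85,71,0],"twist": [0,0,0.22],"hand": -1},{"dp": [130,108,0],"twist": [0,0,0.36],"hand": -1},{"dp": [175,146,0],"twist": [0,0,0.5],"hand": -1},{"dp": [220,183,0],"twist": [0,0,0.51],"hand": -1}])

```text
clock: 27.85
tool_pos: [0.5202, -0.1014, 0.2377]
eef_rot: [0.669, 0.743, -0.001, -0.001]
contact_force: [0.9, 1.8, -1.3]
opening: 0.519
finger_force: 20.0
```

```bash
python3 - <<'E'
from h import *
s=r.get_state();p=s["tool_pos"];print(p)
plan([(.5385,.078,.24,5.6,-1,5),(.5385,.078,.145,5.6,-1,5)])
E
```

```text
[ 0.5202424  -0.10135635  0.23768323]
[([176, 37, -2], 0.01, -1), ([176, 37, -2], 0.01, -1), ([176, 37, -2], 0.01, -1), ([176, 37, -2], 0.01, -1), ([176, 37, -2], 0.01, -1)]
[([0, 0, 95], -0.0, -1), ([0, 0, 95], -0.0, -1), ([0, 0, 95], -0.0, -1), ([0, 0, 95], -0.0, -1), ([0, 0, 95], -0.0, -1)]
```

Request:
step_arm(motion=[{"dp": [50,10,0],"twist": [0,0,0.01],"hand": -1},{"dp": [105,22,0],"twist": [0,0,0.01],"hand": -1},{"dp": [155,33,0],"twist": [0,0,0.01],"hand": -1},{"dp": [176,37,0],"twist": [0,0,0.01],"hand": -1},{"dp": [176,37,0],"twist": [0,0,0.01],"hand": -1}])

```text
clock: 28.48
tool_pos: [0.5385, 0.0775, 0.2377]
eef_rot: [0.671, 0.741, -0.001, -0.001]
contact_force: [-0.0, -0.4, -0.8]
opening: 0.518
finger_force: 20.0
```

Request:
step_arm(motion=[{"dp": [0,0,50],"twist": [0,0,0],"hand": -1},{"dp": [0,0,90],"twist": [0,0,0],"hand": -1},{"dp": [0,0,93],"twist": [0,0,0],"hand": -1},{"dp": [0,0,93],"twist": [0,0,0],"hand": -1}])

```text
clock: 28.98
tool_pos: [0.5398, 0.0742, 0.1465]
eef_rot: [0.673, 0.739, -0.0, 0.0]
contact_force: [-0.5, 0.4, -0.1]
opening: 0.518
finger_force: 20.0
```

```bash
python3 - <<'E'
from h import *
print(r.get_state()["tool_pos"])
plan([(.5385,.078,.108,5.6,-1,5)])
E
```

```text
[0.53977015 0.07423396 0.14646828]
[([4, -1, 38], -0.0, -1), ([4, -1, 38], -0.0, -1), ([4, -1, 38], -0.0, -1), ([4, -1, 38], -0.0, -1), ([4, -1, 38], -0.0, -1)]
```

Request:
step_arm(motion=[{"dp": [2,-1,5],"twist": [0,0,0],"hand": -1},{"dp": [2,-1,14],"twist": [0,0,0],"hand": -1},{"dp": [2,-1,22],"twist": [0,0,0],"hand": -1},{"dp": [2,-1,30],"twist": [0,0,0],"hand": -1},{"dp": [2,-1,37],"twist": [0,0,0],"hand": -1}])

```text
clock: 29.6
tool_pos: [0.5381, 0.0774, 0.1082]
eef_rot: [0.673, 0.74, -0.0, -0.0]
contact_force: [0.2, -0.1, -1.3]
opening: 0.513
finger_force: 20.0
```

Request:
step_arm(motion=[{"dp": [0,0,1],"twist": [0,0,0],"hand": -1},{"dp": [0,0,1],"twist": [0,0,0],"hand": -1}])

```text
clock: 29.85
tool_pos: [0.538, 0.0774, 0.1079]
eef_rot: [0.673, 0.74, -0.0, -0.0]
contact_force: [-1.1, 0.2, 1.8]
opening: 0.518
finger_force: 20.0
```

On the floor. Release narrowly and rise.

Request:
step_arm(motion=[{"dp": [0,0,0],"twist": [0,0,0],"hand": 0.24},{"dp": [0,0,0],"twist": [0,0,0],"hand": 0.24},{"dp": [0,0,0],"twist": [0,0,0],"hand": 0.24},{"dp": [0,0,-50],"twist": [0,0,0],"hand": 0.24},{"dp": [0,0,-110],"twist": [0,0,0],"hand": 0.24}])

```text
clock: 30.48
tool_pos: [0.5375, 0.0773, 0.2182]
eef_rot: [0.673, 0.74, -0.001, -0.001]
contact_force: [1.1, 0.1, 0.4]
opening: 0.625
finger_force: 0.0
```

```bash
python3 - <<'E'
from h import *
print(r.get_state()["tool_pos"])
p,M=cam("wrist");w=cloud(p,M);jars(w,(.58,.03),.1,(.105,.12))
p,M=cam("top");w=cloud(p,M);jars(w,rad=.22,amin=100)
plan([(.384,-.192,.22,5.5,.6,None)])
E
```

```text
[0.5374726  0.077323   0.21818144]
comp 0.5378 0.0794 46 46 57.8 2767
comp 0.6105 0.0858 46 46 83.2 2819
comp 0.6246 0.0397 19 45 47.1 901
comp 0.4231 -0.3515 44 45 48.6 210
comp 0.3807 -0.1919 45 43 4.8 207
[([-254, -183, 3], -0.0, 0.6), ([-254, -183, 3], -0.0, 0.6), ([-254, -183, 3], -0.0, 0.6), ([-254, -183, 3], -0.0, 0.6), ([-254, -183, 3], -0.0, 0.6)]
[([0, 0, 0], -0.0, 0.6), ([0, 0, 0], -0.0, 0.6)]
```

Request:
step_arm(motion=[{"dp": [-254,-183,3],"twist": [0,0,0],"hand": 0.6},{"dp": [-254,-183,3],"twist": [0,0,0],"hand": 0.6},{"dp": [-254,-183,3],"twist": [0,0,0],"hand": 0.6},{"dp": [-254,-183,3],"twist": [0,0,0],"hand": 0.6},{"dp": [-254,-183,3],"twist": [0,0,0],"hand": 0.6}])

```text
clock: 31.2
tool_pos: [0.3795, -0.1938, 0.2146]
eef_rot: [0.672, 0.74, 0.0, 0.0]
contact_force: [0.5, 0.1, 0.1]
opening: 0.799
finger_force: 0.0
```

Request:
step_arm(motion=[{"dp": [0,0,0],"twist": [0,0,0],"hand": 0.6},{"dp": [0,0,0],"twist": [0,0,0],"hand": 0.6}])

```text
clock: 31.45
tool_pos: [0.3809, -0.192, 0.2147]
eef_rot: [0.673, 0.74, 0.0, -0.0]
contact_force: [0.9, 0.3, -0.4]
opening: 0.804
finger_force: 0.0
```

```bash
python3 - <<'E'
from h import *
s=r.get_state();print(s["tool_pos"],s["q"].round(2))
p,M=cam("wrist");w=cloud(p,M);jars(w,amin=800)
plan([(.3845,-.1905,.052,5.5,.6,5)])
E
```

```text
[ 0.38093291 -0.19197527  0.21469811] [ 0.39  0.53 -0.04  2.19  0.05  0.42  0.4 ]
comp 0.4961 -0.0955 2 91 5.7 877
comp 0.3828 -0.1902 45 45 4.5 1943
[([0, 3, 163], 0.0, 0.6), ([0, 3, 163], 0.0, 0.6), ([0, 3, 163], 0.0, 0.6), ([0, 3, 163], 0.0, 0.6), ([0, 3, 163], 0.0, 0.6)]
```

Request:
step_arm(motion=[{"dp": [2,2,60],"twist": [0,0,0],"hand": 0.6},{"dp": [2,2,110],"twist": [0,0,0],"hand": 0.6},{"dp": [2,2,155],"twist": [0,0,0],"hand": 0.6},{"dp": [2,2,162],"twist": [0,0,0],"hand": 0.6},{"dp": [2,2,162],"twist": [0,0,0],"hand": 0.6}])

```text
clock: 32.12
tool_pos: [0.3872, -0.1928, 0.0646]
eef_rot: [0.671, 0.742, -0.005, -0.004]
contact_force: [0.1, 0.1, -0.0]
opening: 0.798
finger_force: 0.0
```

Request:
step_arm(motion=[{"dp": [0,0,0],"twist": [0,0,0],"hand": -1},{"dp": [0,0,0],"twist": [0,0,0],"hand": -1},{"dp": [0,0,0],"twist": [0,0,0],"hand": -1},{"dp": [0,0,0],"twist": [0,0,0],"hand": -1}])

```text
clock: 32.62
tool_pos: [0.3852, -0.1949, 0.0659]
eef_rot: [0.672, 0.74, -0.006, -0.004]
contact_force: [-1.8, 1.2, 2.8]
opening: 0.516
finger_force: 20.0
```

```bash
python3 - <<'E'
from h import *
s=r.get_state();p=s["tool_pos"];print(p)
plan([(p[0],p[1],.24,5.6,-1,5),(.5437,.0235,.24,5.6,-1,10)])
E
```

```text
[ 0.38518785 -0.19494894  0.06586785]
[([0, 0, -174], -0.0, -1), ([0, 0, -174], -0.0, -1), ([0, 0, -174], -0.0, -1), ([0, 0, -174], -0.0, -1), ([0, 0, -174], -0.0, -1)]
[([202, 179, 0], -0.0, -1), ([202, 179, 0], -0.0, -1), ([202, 179, 0], -0.0, -1), ([202, 179, 0], -0.0, -1), ([202, 179, 0], -0.0, -1)]
[([0, 0, 0], -0.0, -1), ([0, 0, 0], -0.0, -1), ([0, 0, 0], -0.0, -1), ([0, 0, 0], -0.0, -1), ([0, 0, 0], -0.0, -1)]
```

Request:
step_arm(motion=[{"dp": [0,0,-40],"twist": [0,0,0],"hand": -1},{"dp": [0,0,-90],"twist": [0,0,0],"hand": -1},{"dp": [0,0,-140],"twist": [0,0,0],"hand": -1},{"dp": [0,0,-180],"twist": [0,0,0],"hand": -1},{"dp": [0,0,-180],"twist": [0,0,0],"hand": -1}])

```text
clock: 33.25
tool_pos: [0.3899, -0.1949, 0.2479]
eef_rot: [0.673, 0.74, -0.004, -0.001]
contact_force: [-0.1, -0.4, -2.9]
opening: 0.516
finger_force: 20.0
```

```bash
python3 - <<'E'
from h import *
s=r.get_state();p=s["tool_pos"];print(p,s["eef_rot"].round(4))
c,M=cam("wrist");save(c,"w4.png")
plan([(.5437,.0186,.245,5.6,-1,10)])
E
```

```text
[ 0.38989695 -0.19491199  0.24794121] [ 6.730e-01  7.397e-01 -4.300e-03 -6.000e-04]
[([198, 175, 1], -0.0, -1), ([198, 175, 1], -0.0, -1), ([198, 175, 1], -0.0, -1), ([198, 175, 1], -0.0, -1), ([198, 175, 1], -0.0, -1)]
[([0, 0, 0], -0.0, -1), ([0, 0, 0], -0.0, -1), ([0, 0, 0], -0.0, -1), ([0, 0, 0], -0.0, -1), ([0, 0, 0], -0.0, -1)]
```

View pics/w4.png

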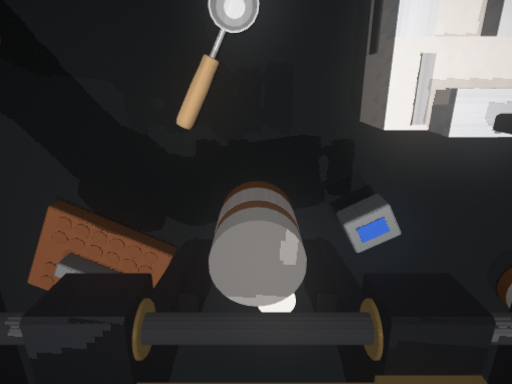

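The image shows the jar held upright at (258,255), with the brown look-alike at (100,250) and the plug at (368,225) undisturbed. Carry on.

Request:
step_arm(motion=[{"dp": [40,35,0],"twist": [0,0,0],"hand": -1},{"dp": [80,71,0],"twist": [0,0,0],"hand": -1},{"dp": [120,106,0],"twist": [0,0,0],"hand": -1},{"dp": [160,142,0],"twist": [0,0,0],"hand": -1},{"dp": [198,175,0],"twist": [0,0,0],"hand": -1}])

```text
clock: 33.92
tool_pos: [0.5434, 0.0208, 0.2405]
eef_rot: [0.672, 0.74, -0.007, -0.005]
contact_force: [0.5, -0.6, -2.5]
opening: 0.517
finger_force: 20.0
```

Request:
step_arm(motion=[{"dp": [0,0,0],"twist": [0,0,0],"hand": -1},{"dp": [0,0,50],"twist": [0,0,0],"hand": -1},{"dp": [0,0,85],"twist": [0,0,0],"hand": -1},{"dp": [0,0,85],"twist": [0,0,0],"hand": -1}])

```text
clock: 34.42
tool_pos: [0.539, 0.0174, 0.1544]
eef_rot: [0.672, 0.74, -0.01, -0.006]
contact_force: [-0.5, 0.8, -2.4]
opening: 0.517
finger_force: 20.0
```

```bash
python3 - <<'E'
from h import *
s=r.get_state();p=s["tool_pos"];print(p,s["eef_rot"].round(4))
plan([(.5437,.0186,.12,5.6,-1,5)])
E
```

```text
[0.53904748 0.01737277 0.1543779 ] [ 0.6724  0.7401 -0.0097 -0.006 ]
[([1, 5, 34], -0.0, -1), ([1, 5, 34], -0.0, -1), ([1, 5, 34], -0.0, -1), ([1, 5, 34], -0.0, -1), ([1, 5, 34], -0.0, -1)]
```

```bash
cat >> h.py <<'E'
def level(yaw):
    Q=R.from_quat(r.get_state()["eef_rot"]);a=np.radians(yaw);Y=np.array([np.cos(a),np.sin(a),0]);Z=np.array([0,0,-1.])
    T=R.from_matrix(np.stack([np.cross(Y,Z),Y,Z],1)); print("twist",(Q.inv()*T).as_rotvec().round(3))
def move(pos,yaw):
    print("dp",togo(pos)); level(yaw)
E
python3 - <<'E'
from h import *
move((.5437,.0186,.135),5.6); 
E
```

```text
dp [ 0.9  5.2 19.3]
twist [-0.022  0.004 -0.002]
```

Request:
step_arm(motion=[{"dp": [1,5,0],"twist": [-0.022,0.004,0],"hand": -1},{"dp": [1,5,0],"twist": [-0.022,0.004,0],"hand": -1},{"dp": [1,5,8],"twist": [-0.022,0.004,0],"hand": -1},{"dp": [1,5,8],"twist": [-0.022,0.004,0],"hand": -1}])

```text
clock: 34.92
tool_pos: [0.5468, 0.0202, 0.1495]
eef_rot: [0.672, 0.74, 0.003, 0.002]
contact_force: [-0.2, -0.7, -2.2]
opening: 0.511
finger_force: 20.0
```

```bash
python3 - <<'E'
from h import *
print(r.get_state()["tool_pos"]);move((.5437,.0186,.12),5.6); 
E
```

```text
[0.54676163 0.0202405  0.14952555]
dp [-1.4 -3.4 29.5]
twist [ 0.008 -0.001 -0.002]
```

Request:
step_arm(motion=[{"dp": [-1,-3,0],"twist": [0.007,0,0],"hand": -1},{"dp": [-1,-3,6],"twist": [0.007,0,0],"hand": -1},{"dp": [-1,-3,13],"twist": [0.007,0,0],"hand": -1},{"dp": [-1,-3,20],"twist": [0.007,0,0],"hand": -1},{"dp": [-1,-3,26],"twist": [0.007,0,0],"hand": -1}])

```text
clock: 35.55
tool_pos: [0.5443, 0.0193, 0.123]
eef_rot: [0.672, 0.74, 0.001, -0.0]
contact_force: [-0.7, 0.2, -2.5]
opening: 0.516
finger_force: 20.0
```

Request:
step_arm(motion=[{"dp": [0,0,3],"twist": [0,0,0],"hand": -1},{"dp": [0,0,3],"twist": [0,0,0],"hand": -1}])

```text
clock: 35.8
tool_pos: [0.5443, 0.0193, 0.1205]
eef_rot: [0.672, 0.74, 0.001, -0.0]
contact_force: [-0.1, -0.1, -2.6]
opening: 0.514
finger_force: 20.0
```

Request:
step_arm(motion=[{"dp": [0,0,2],"twist": [0,0,0],"hand": -1},{"dp": [0,0,2],"twist": [0,0,0],"hand": 0.24},{"dp": [0,0,2],"twist": [0,0,0],"hand": 0.24},{"dp": [0,0,2],"twist": [0,0,0],"hand": 0.24},{"dp": [0,0,-50],"twist": [0,0,0],"hand": 0.24}])

```text
clock: 36.42
tool_pos: [0.5422, 0.0186, 0.1686]
eef_rot: [0.672, 0.74, -0.002, -0.002]
contact_force: [0.6, -0.1, 0.6]
opening: 0.623
finger_force: 0.0
```

Request:
step_arm(motion=[{"dp": [0,0,-50],"twist": [0,0,0],"hand": 0.24},{"dp": [0,0,-50],"twist": [0,0,0],"hand": 0.24}])

```text
clock: 36.67
tool_pos: [0.5465, 0.0199, 0.2243]
eef_rot: [0.673, 0.74, 0.004, 0.002]
contact_force: [0.4, 0.3, 0.2]
opening: 0.623
finger_force: 0.0
```

```bash
python3 - <<'E'
from h import *
print(r.get_state()["tool_pos"]);level(5.6)
p,M=cam("wrist");w=cloud(p,M);jars(w,(.58,.03),.1,(.105,.12));save(p,"w5.png")
p,M=cam("top");w=cloud(p,M);jars(w,rad=.22,amin=100)
plan([(.425,-.350,.22,-20,.6,None)])
E
```

```text
[0.54654494 0.01989798 0.22429721]
twist [ 0.01  -0.002 -0.002]
comp 0.5379 0.0793 46 45 30.4 3191
comp 0.6105 0.0857 46 45 5.4 3273
comp 0.544 0.0239 46 46 23.2 2660
comp 0.6156 0.03 45 46 52.7 2694
comp 0.4231 -0.3512 44 47 48.3 210
[([-356, -154, 1], 0.44, 0.6), ([-356, -154, 1], 0.44, 0.6), ([-356, -154, 1], 0.44, 0.6), ([-356, -154, 1], 0.44, 0.6), ([-356, -154, 1], 0.44, 0.6)]
[([-75, 3, 0], -0.0, 0.6), ([-75, 3, 0], -0.0, 0.6), ([-75, 3, 0], -0.0, 0.6)]
```

Request:
step_arm(motion=[{"dp": [-356,-156,0],"twist": [0,0,0],"hand": 0.6},{"dp": [-356,-156,0],"twist": [0,0,0],"hand": 0.6},{"dp": [-356,-156,0],"twist": [0,0,0],"hand": 0.6},{"dp": [-356,-156,0],"twist": [0,0,0],"hand": 0.6},{"dp": [-356,-156,0],"twist": [0,0,0],"hand": 0.6}])

```text
clock: 37.4
tool_pos: [0.445, -0.2793, 0.2185]
eef_rot: [0.672, 0.74, 0.001, -0.001]
contact_force: [1.2, -0.9, 0.1]
opening: 0.798
finger_force: 0.0
```

Request:
step_arm(motion=[{"dp": [-70,-31,0],"twist": [0,0,0],"hand": 0.6},{"dp": [-70,-31,0],"twist": [0,0,0],"hand": 0.6},{"dp": [-70,-31,0],"twist": [0,0,0],"hand": 0.6}])

```text
clock: 37.78
tool_pos: [0.4216, -0.3505, 0.2186]
eef_rot: [0.673, 0.739, 0.001, -0.001]
contact_force: [1.3, 1.2, -0.6]
opening: 0.796
finger_force: 0.0
```

```bash
python3 - <<'E'
from h import *
s=r.get_state();print(s["tool_pos"],s["q"].round(2))
p,M=cam("wrist");w=cloud(p,M);jars(w,amin=800)
move((.4245,-.350,.05),5.6)
E
```

```text
[ 0.42163437 -0.35051435  0.21857802] [ 0.99  0.71 -0.65  1.83  0.58  0.8   0.14]
comp 0.4253 -0.3495 45 45 2.6 1896
dp [ -1.9   1.5 169.1]
twist [ 0.001 -0.004 -0.001]
```

Request:
step_arm(motion=[{"dp": [0,3,60],"twist": [0,0,0],"hand": 0.6},{"dp": [-1,3,110],"twist": [0,0,0],"hand": 0.6},{"dp": [-1,3,155],"twist": [0,0,0],"hand": 0.6},{"dp": [-1,3,166],"twist": [0,0,0],"hand": 0.6},{"dp": [-1,3,166],"twist": [0,0,0],"hand": 0.6}])

```text
clock: 38.45
tool_pos: [0.427, -0.3493, 0.0543]
eef_rot: [0.671, 0.741, 0.001, -0.0]
contact_force: [-0.0, -0.3, 1.4]
opening: 0.8
finger_force: 0.0
```

Request:
step_arm(motion=[{"dp": [0,0,0],"twist": [0,0,0],"hand": -1},{"dp": [0,0,0],"twist": [0,0,0],"hand": -1},{"dp": [0,0,0],"twist": [0,0,0],"hand": -1},{"dp": [0,0,0],"twist": [0,0,0],"hand": -1}])

```text
clock: 38.95
tool_pos: [0.4259, -0.3514, 0.055]
eef_rot: [0.673, 0.74, 0.001, 0.001]
contact_force: [-1.8, 0.1, 6.7]
opening: 0.513
finger_force: 20.0
```

```bash
python3 - <<'E'
from h import *
s=r.get_state();p=s["tool_pos"];print(p)
plan([(p[0],p[1],.24,5.6,-1,5),(.5492,-.0315,.24,5.6,-1,10)])
E
```

```text
[ 0.42594986 -0.351423    0.05498709]
[([0, 0, -185], -0.0, -1), ([0, 0, -185], -0.0, -1), ([0, 0, -185], -0.0, -1), ([0, 0, -185], -0.0, -1), ([0, 0, -185], -0.0, -1)]
[([306, 154, 0], -0.0, -1), ([306, 154, 0], -0.0, -1), ([306, 154, 0], -0.0, -1), ([306, 154, 0], -0.0, -1), ([306, 154, 0], -0.0, -1)]
[([27, 14, 0], -0.0, -1), ([27, 14, 0], -0.0, -1), ([27, 14, 0], -0.0, -1), ([27, 14, 0], -0.0, -1), ([27, 14, 0], -0.0, -1)]
```

Request:
step_arm(motion=[{"dp": [0,0,-40],"twist": [0,0,0],"hand": -1},{"dp": [0,0,-90],"twist": [0,0,0],"hand": -1},{"dp": [0,0,-140],"twist": [0,0,0],"hand": -1},{"dp": [0,0,-185],"twist": [0,0,0],"hand": -1},{"dp": [0,0,-185],"twist": [0,0,0],"hand": -1}])

```text
clock: 39.58
tool_pos: [0.4273, -0.352, 0.2422]
eef_rot: [0.673, 0.74, 0.002, 0.003]
contact_force: [-0.3, 0.3, -2.3]
opening: 0.517
finger_force: 20.0
```

Request:
step_arm(motion=[{"dp": [50,25,0],"twist": [0,0,0],"hand": -1},{"dp": [105,53,0],"twist": [0,0,0],"hand": -1},{"dp": [160,81,0],"twist": [0,0,0],"hand": -1},{"dp": [215,108,0],"twist": [0,0,0],"hand": -1},{"dp": [270,136,0],"twist": [0,0,0],"hand": -1}])

```text
clock: 40.2
tool_pos: [0.5346, -0.0681, 0.238]
eef_rot: [0.673, 0.74, -0.0, -0.001]
contact_force: [1.1, -0.2, -1.9]
opening: 0.517
finger_force: 20.0
```

Request:
step_arm(motion=[{"dp": [40,20,0],"twist": [0,0,0],"hand": -1},{"dp": [61,31,0],"twist": [0,0,0],"hand": -1},{"dp": [61,31,40],"twist": [0,0,0],"hand": -1},{"dp": [61,31,90],"twist": [0,0,0],"hand": -1},{"dp": [61,31,90],"twist": [0,0,0],"hand": -1}])

```text
clock: 40.83
tool_pos: [0.5586, -0.0071, 0.1461]
eef_rot: [0.673, 0.74, -0.002, -0.001]
contact_force: [-0.7, -0.5, -1.2]
opening: 0.517
finger_force: 19.9
```

```bash
python3 - <<'E'
from h import *
print(r.get_state()["tool_pos"]);move((.549,-.033,.108),5.6); 
E
```

```text
[ 0.55864466 -0.00713198  0.14611885]
dp [-24.8 -11.9  38.2]
twist [-0.004  0.    -0.003]
```

I overshot toward the neighbouring jar by a misread. Raise straight up and check.

Request:
step_arm(motion=[{"dp": [-25,-12,0],"twist": [0,0,0],"hand": -1},{"dp": [-25,-12,-60],"twist": [0,0,0],"hand": -1},{"dp": [-25,-12,-60],"twist": [0,0,0],"hand": -1},{"dp": [-25,-12,-60],"twist": [0,0,0],"hand": -1}])

```text
clock: 41.32
tool_pos: [0.5499, -0.0318, 0.209]
eef_rot: [0.672, 0.74, 0.0, -0.0]
contact_force: [0.2, 0.8, -1.8]
opening: 0.517
finger_force: 19.9
```

```bash
python3 - <<'E'
from h import *
print(r.get_state()["tool_pos"]);move((.549,-.033,.14),5.6); 
p,M=cam("wrist");w=cloud(p,M);jars(w,(.58,.03),.1,(.105,.12),600);save(p,"w6.png")
E
```

```text
[ 0.54987705 -0.03180985  0.20902064]
dp [-1.2 -1.  69. ]
twist [ 0.    -0.001 -0.002]
comp 0.5379 0.0786 46 44 5.3 4551
comp 0.6109 0.0852 46 45 8.0 4736
comp 0.5436 0.0233 46 46 7.1 3556
comp 0.6155 0.03 46 46 57.2 3686
```

View pics/w6.png

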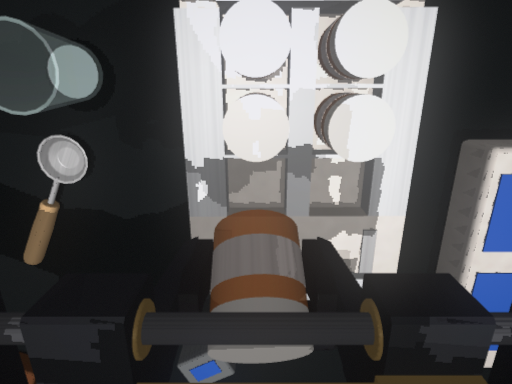

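```bash
python3 - <<'E'
from h import *
p,M=cam("wrist");w=cloud(p,M);s=r.get_state();t=s["tool_pos"]
im=p["pixels"].astype(int)
# jar column profile near image column 258: world y,z
for v in range(205,372,8):
    q=np.nanmedian(w[v-1:v+2,252:265].reshape(-1,3),0); print(v,((q-t)*1000).round(1),im[v,258])
E
```

```text
205 [   2.5  -22.9 -155.8] [116 111 108]
213 [ -2.1  24.1 -21.2] [108  71  49]
221 [ -1.8  21.6 -17.1] [114  77  53]
229 [ -1.5  19.  -13.5] [114  75  51]
237 [-1.4 17.  -9.4] [110 104 102]
245 [-1.2 14.7 -6.1] [110 103 101]
253 [-1.  12.3 -2.7] [109 103 101]
261 [-0.7 10.3  0.8] [109 102 101]
269 [-0.6  8.3  3.8] [109 102 100]
277 [-0.3  6.3  6.9] [106  67  42]
285 [-0.1  4.1  9.5] [106  67  42]
293 [ 0.1  2.4 12.6] [105  66  41]
301 [ 0.2  0.6 15.4] [111 108 105]
309 [ 0.4 -1.2 17.8] [112 108 105]
317 [-2.4 26.7 55.9] [46 45 45]
325 [-2.3 25.8 57.8] [46 45 46]
333 [-2.1 24.4 59.1] [48 47 49]
341 [-2.  22.2 59.4] [48 47 49]
349 [  2.2 -20.9  18.5] [132 129 126]
357 [  3.5 -33.8  10.1] [131 128 125]
365 [  26.6 -272.7 -208.9] [32 33 35]
```

The picture shows that brushing the neighbour tilted the held jar: its cap is at (262,330) and its base at (258,215), about 33° over, cap toward −y. The four seated jars are fine. I'll set it down upright on free bench with the tool tilted to compensate, then regrasp it.

Request:
step_arm(motion=[{"dp": [0,0,-15],"twist": [0,0,0],"hand": -1},{"dp": [-15,-7,-35],"twist": [0,0,0],"hand": -1},{"dp": [-45,-22,-35],"twist": [0,0,0],"hand": -1},{"dp": [-85,-42,-35],"twist": [0,0,0],"hand": -1},{"dp": [-125,-61,-35],"twist": [0,0,0],"hand": -1}])

```text
clock: 42.05
tool_pos: [0.5015, -0.163, 0.2448]
eef_rot: [0.672, 0.74, 0.001, 0.0]
contact_force: [0.9, -0.5, -1.5]
opening: 0.516
finger_force: 19.9
```

Request:
step_arm(motion=[{"dp": [-45,-22,0],"twist": [0,0,0],"hand": -1},{"dp": [-90,-44,0],"twist": [0,0,0],"hand": -1},{"dp": [-135,-66,0],"twist": [0,0,0],"hand": -1},{"dp": [-175,-86,0],"twist": [0,0,0],"hand": -1},{"dp": [-205,-100,0],"twist": [0,0,0],"hand": -1}])

```text
clock: 42.68
tool_pos: [0.4206, -0.3778, 0.2441]
eef_rot: [0.673, 0.739, 0.001, -0.0]
contact_force: [0.8, 0.7, -2.6]
opening: 0.515
finger_force: 19.9
```

Request:
step_arm(motion=[{"dp": [0,0,0],"twist": [0,-0.1,0],"hand": -1},{"dp": [0,0,0],"twist": [0,-0.2,0],"hand": -1},{"dp": [0,0,0],"twist": [0,-0.33,0],"hand": -1},{"dp": [0,0,0],"twist": [0,-0.46,0],"hand": -1},{"dp": [0,0,0],"twist": [0,-0.57,0],"hand": -1}])

```text
clock: 43.3
tool_pos: [0.4227, -0.3748, 0.2447]
eef_rot: [0.645, 0.71, -0.188, 0.21]
contact_force: [-1.3, -1.1, -2.2]
opening: 0.513
finger_force: 19.9
```

```bash
python3 - <<'E'
from h import *
s=r.get_state();t=s["tool_pos"];print(t,s["q"].round(2),s["opening"],R.from_quat(s["eef_rot"]).as_matrix().round(2).tolist())
p,M=cam("wrist");w=cloud(p,M)
for v in range(205,360,12):
    q=np.nanmedian(w[v-1:v+2,252:265].reshape(-1,3),0); print(v,((q-t)*1000).round(1))
move((t[0],t[1],.06),5.6)
E
```

```text
[ 0.42267857 -0.37478339  0.24465692] [ 0.5   0.59 -0.19  2.12  1.37  0.63 -0.78] 0.5125674788987935 [[-0.08, 1.0, 0.06], [0.84, 0.1, -0.54], [-0.54, 0.0, -0.84]]
205 [  28.3 -274.6 -245.4]
217 [ -0.6   9.3 -28.7]
229 [ -0.7   9.2 -21.8]
241 [ -0.7   9.4 -15.2]
253 [-0.7  9.5 -9.2]
265 [-0.8  9.6 -3.3]
277 [-0.7  9.3  2.2]
289 [-0.8  9.3  7.4]
301 [-0.7  9.3 12.4]
313 [-4.2 51.2 30.8]
325 [-5.2 53.2 34.3]
337 [-5.1 51.8 36.8]
349 [ 0.6 -6.9 26.6]
dp [ 96.4  -2.  155.9]
twist [0.004 0.571 0.003]
```

Request:
step_arm(motion=[{"dp": [24,0,38],"twist": [0,0,0],"hand": -1},{"dp": [50,-1,80],"twist": [0,0,0],"hand": -1},{"dp": [75,-1,120],"twist": [0,0,0],"hand": -1},{"dp": [92,-2,148],"twist": [0,0,0],"hand": -1},{"dp": [99,-2,160],"twist": [0,0,0],"hand": -1}])

```text
clock: 43.98
tool_pos: [0.4203, -0.3786, 0.054]
eef_rot: [0.646, 0.71, -0.188, 0.207]
contact_force: [0.9, 0.0, -1.3]
opening: 0.514
finger_force: 19.9
```

```bash
python3 - <<'E'
from h import *
s=r.get_state();t=s["tool_pos"];print(t,s["contact_force"])
p,M=cam("wrist");w=cloud(p,M)
for v in (220,250,280,300):
    q=np.nanmedian(w[v-1:v+2,252:265].reshape(-1,3),0); print(v,((q-t)*1000).round(1))
print(togo((t[0],t[1],.0445)))
E
```

```text
[ 0.42026577 -0.37864511  0.05396331] [ 0.8902798   0.03897138 -1.28959029]
220 [ -0.8   9.4 -26.8]
250 [ -0.7   9.5 -10.6]
280 [-0.7  9.2  3.4]
300 [-0.8  9.2 12. ]
[4.8 0.1 7.5]
```

Request:
step_arm(motion=[{"dp": [3,0,4],"twist": [0,0,0],"hand": -1},{"dp": [4,0,7],"twist": [0,0,0],"hand": -1},{"dp": [5,0,8],"twist": [0,0,0],"hand": -1},{"dp": [5,0,8],"twist": [0,0,0],"hand": -1}])

```text
clock: 44.52
tool_pos: [0.4208, -0.3787, 0.0468]
eef_rot: [0.646, 0.71, -0.188, 0.208]
contact_force: [1.3, -0.0, -1.8]
opening: 0.514
finger_force: 19.9
```

Request:
step_arm(motion=[{"dp": [1,0,2],"twist": [0,0,0],"hand": -1},{"dp": [1,0,2],"twist": [0,0,0],"hand": -1},{"dp": [1,0,2],"twist": [0,0,0],"hand": -1}])

```text
clock: 44.9
tool_pos: [0.4206, -0.3788, 0.0441]
eef_rot: [0.646, 0.71, -0.188, 0.208]
contact_force: [0.5, -0.2, -1.3]
opening: 0.516
finger_force: 19.9
```

Request:
step_arm(motion=[{"dp": [1,0,1],"twist": [0,0,0],"hand": -1},{"dp": [1,0,1],"twist": [0,0,0],"hand": -1},{"dp": [1,0,1],"twist": [0,0,0],"hand": -1}])

```text
clock: 45.28
tool_pos: [0.4205, -0.3785, 0.0427]
eef_rot: [0.646, 0.71, -0.188, 0.208]
contact_force: [0.2, 0.2, -2.4]
opening: 0.514
finger_force: 19.9
```

Request:
step_arm(motion=[{"dp": [1,0,2],"twist": [0,0,0],"hand": -1},{"dp": [1,0,2],"twist": [0,0,0],"hand": -1},{"dp": [1,0,2],"twist": [0,0,0],"hand": -1}])

```text
clock: 45.65
tool_pos: [0.4206, -0.3788, 0.0405]
eef_rot: [0.646, 0.71, -0.188, 0.208]
contact_force: [-0.4, 0.0, -1.9]
opening: 0.514
finger_force: 19.9
```

```bash
python3 - <<'E'
from h import *
s=r.get_state();t=s["tool_pos"]
for n in("scene","top"):
    p,M=cam(n);w=cloud(p,M)
    m=(np.hypot(w[...,0]-.42,w[...,1]+.393)<.03)&(w[...,2]>.045)&(w[...,2]<.085)
    im=p["pixels"].astype(int);m&=(im.min(-1)>150); P=w[m]; print(n,len(P),np.percentile(P[:,2],[10,50,90]).round(4) if len(P) else "",np.median(P,0).round(4) if len(P) else "")
p,M=cam("wrist");w=cloud(p,M)
for v in (214,220,250,280,300,304,308):
    q=np.nanmedian(w[v-1:v+2,252:265].reshape(-1,3),0); print(v,q.round(4))
E
```

```text
scene 66 [0.0655 0.0677 0.0704] [ 0.4253 -0.3979  0.0677]
top 2 [0.0649 0.0655 0.0661] [ 0.402  -0.3959  0.0655]
214 [ 0.4198 -0.3693  0.0102]
220 [ 0.4199 -0.3694  0.0137]
250 [ 0.4198 -0.369   0.03  ]
280 [ 0.4198 -0.3696  0.044 ]
300 [ 0.4198 -0.3697  0.0524]
304 [ 0.4198 -0.3697  0.054 ]
308 [ 0.4198 -0.3696  0.0558]
```

Request:
step_arm(motion=[{"dp": [1,0,2],"twist": [0,0,0],"hand": -1},{"dp": [3,0,4],"twist": [0,0,0],"hand": -1},{"dp": [3,0,5],"twist": [0,0,0],"hand": -1},{"dp": [3,0,5],"twist": [0,0,0],"hand": -1}])

```text
clock: 46.3
tool_pos: [0.4205, -0.379, 0.0345]
eef_rot: [0.646, 0.71, -0.188, 0.208]
contact_force: [-0.5, 0.3, -2.2]
opening: 0.517
finger_force: 19.9
```

Request:
step_arm(motion=[{"dp": [1,0,1],"twist": [0,0,0],"hand": -1},{"dp": [1,0,1],"twist": [0,0,0],"hand": -1}])

```text
clock: 46.55
tool_pos: [0.4206, -0.3787, 0.0334]
eef_rot: [0.646, 0.71, -0.188, 0.208]
contact_force: [-0.8, -0.8, -1.5]
opening: 0.513
finger_force: 19.9
```

Request:
step_arm(motion=[{"dp": [1,0,2],"twist": [0,0,0],"hand": -1},{"dp": [1,0,2],"twist": [0,0,0],"hand": -1},{"dp": [1,0,2],"twist": [0,0,0],"hand": -1}])

```text
clock: 46.92
tool_pos: [0.4201, -0.3788, 0.0322]
eef_rot: [0.645, 0.71, -0.189, 0.209]
contact_force: [-3.5, 3.9, 9.9]
opening: 0.511
finger_force: 20.0
```

Request:
step_arm(motion=[{"dp": [-1,0,-1],"twist": [0,0,0],"hand": 0.6},{"dp": [-1,0,-1],"twist": [0,0,0],"hand": 0.6},{"dp": [-1,0,-1],"twist": [0,0,0],"hand": 0.6},{"dp": [-1,0,-40],"twist": [0,0,0],"hand": 0.6},{"dp": [-40,0,-90],"twist": [0,0,0],"hand": 0.6}])

```text
clock: 47.55
tool_pos: [0.4186, -0.3617, 0.1258]
eef_rot: [0.645, 0.712, -0.187, 0.205]
contact_force: [0.6, -1.7, -0.3]
opening: 0.802
finger_force: 0.0
```

Request:
step_arm(motion=[{"dp": [-60,0,-60],"twist": [0,0.18,0],"hand": 0.6},{"dp": [-60,0,-60],"twist": [0,0.36,0],"hand": 0.6},{"dp": [-60,0,-60],"twist": [0,0.5,0],"hand": 0.6},{"dp": [-60,0,-60],"twist": [0,0.571,0],"hand": 0.6},{"dp": [-60,0,-60],"twist": [0,0.571,0],"hand": 0.6}])

```text
clock: 48.18
tool_pos: [0.42, -0.3819, 0.2083]
eef_rot: [0.674, 0.735, -0.058, 0.038]
contact_force: [-0.4, -0.3, -2.0]
opening: 0.798
finger_force: 0.0
```

```bash
python3 - <<'E'
from h import *
s=r.get_state();t=s["tool_pos"];print(t)
p,M=cam("wrist");w=cloud(p,M);jars(w,amin=800);save(p,"w7.png")
move((.42,-.392,.21),5.6)
p,M=cam("top");w=cloud(p,M);jars(w,rad=.22,amin=100)
E
```

```text
[ 0.42004508 -0.38191626  0.20833178]
comp 0.4212 -0.3922 45 46 2.7 2048
dp [-3.4  1.1  0.6]
twist [-0.031  0.133 -0.02 ]
comp 0.4187 -0.3902 44 39 3.2 184
```

Request:
step_arm(motion=[{"dp": [-8,1,0],"twist": [-0.031,0.133,-0.02],"hand": 0.6},{"dp": [-8,1,0],"twist": [-0.031,0.133,-0.02],"hand": 0.6},{"dp": [-8,1,0],"twist": [-0.031,0.133,-0.02],"hand": 0.6},{"dp": [-8,1,0],"twist": [-0.031,0.133,-0.02],"hand": 0.6}])

```text
clock: 48.78
tool_pos: [0.4213, -0.3888, 0.2081]
eef_rot: [0.668, 0.744, -0.005, -0.001]
contact_force: [0.4, -0.6, -0.2]
opening: 0.798
finger_force: 0.0
```

```bash
python3 - <<'E'
from h import *
s=r.get_state();t=s["tool_pos"];print(t)
p,M=cam("wrist");w=cloud(p,M);jars(w,amin=800)
move((.4212,-.3922,.1),5.6)
E
```

```text
[ 0.42127964 -0.38883316  0.20814251]
comp 0.4211 -0.392 46 46 70.8 2009
dp [ -2.4   0.4 108.3]
twist [-0.008  0.005  0.009]
```

Request:
step_arm(motion=[{"dp": [-2,0,40],"twist": [-0.008,0.005,0.009],"hand": 0.6},{"dp": [-2,0,90],"twist": [-0.008,0.005,0.009],"hand": 0.6},{"dp": [-2,0,108],"twist": [-0.008,0.005,0.009],"hand": 0.6},{"dp": [-2,0,108],"twist": [-0.008,0.005,0.009],"hand": 0.6}])

```text
clock: 49.32
tool_pos: [0.4204, -0.3928, 0.1]
eef_rot: [0.673, 0.74, 0.001, -0.0]
contact_force: [1.0, 0.6, -0.1]
opening: 0.803
finger_force: 0.0
```

```bash
python3 - <<'E'
from h import *
print(r.get_state()["tool_pos"]);move((.4212,-.392,.052),5.6)
E
```

```text
[ 0.42036483 -0.39277885  0.10000916]
dp [ 0.6  0.9 48. ]
twist [ 0.    -0.001 -0.002]
```

Request:
step_arm(motion=[{"dp": [1,1,30],"twist": [0,0,0],"hand": 0.6},{"dp": [1,1,48],"twist": [0,0,0],"hand": 0.6},{"dp": [1,1,48],"twist": [0,0,0],"hand": 0.6}])

```text
clock: 49.7
tool_pos: [0.4211, -0.3925, 0.0524]
eef_rot: [0.673, 0.74, 0.001, 0.0]
contact_force: [0.5, 0.2, 0.5]
opening: 0.8
finger_force: 0.0
```

Request:
step_arm(motion=[{"dp": [0,0,0],"twist": [0,0,0],"hand": -1},{"dp": [0,0,0],"twist": [0,0,0],"hand": -1},{"dp": [0,0,0],"twist": [0,0,0],"hand": -1},{"dp": [0,0,0],"twist": [0,0,0],"hand": -1}])

```text
clock: 50.2
tool_pos: [0.4214, -0.393, 0.0531]
eef_rot: [0.673, 0.739, 0.001, 0.001]
contact_force: [-1.4, 0.6, 5.8]
opening: 0.516
finger_force: 20.0
```

Request:
step_arm(motion=[{"dp": [0,0,-40],"twist": [0,0,0],"hand": -1},{"dp": [0,0,-90],"twist": [0,0,0],"hand": -1},{"dp": [0,0,-140],"twist": [0,0,0],"hand": -1},{"dp": [0,0,-187],"twist": [0,0,0],"hand": -1},{"dp": [0,0,-187],"twist": [0,0,0],"hand": -1}])

```text
clock: 50.82
tool_pos: [0.4227, -0.3936, 0.2427]
eef_rot: [0.673, 0.739, 0.001, 0.004]
contact_force: [-0.4, -0.2, -2.1]
opening: 0.517
finger_force: 20.0
```

```bash
python3 - <<'E'
from h import *
print(r.get_state()["tool_pos"]);move((.549,-.032,.24),5.6)
E
```

```text
[ 0.42266342 -0.3935535   0.24265765]
dp [348.2 159.6   2.3]
twist [ 0.007  0.004 -0.004]
```

Request:
step_arm(motion=[{"dp": [50,23,0],"twist": [0,0,0],"hand": -1},{"dp": [105,48,0],"twist": [0,0,0],"hand": -1},{"dp": [160,73,0],"twist": [0,0,0],"hand": -1},{"dp": [215,99,0],"twist": [0,0,0],"hand": -1},{"dp": [270,124,0],"twist": [0,0,0],"hand": -1}])

```text
clock: 51.45
tool_pos: [0.5184, -0.1107, 0.238]
eef_rot: [0.673, 0.739, -0.0, -0.001]
contact_force: [1.4, -0.3, -1.8]
opening: 0.517
finger_force: 20.0
```

Request:
step_arm(motion=[{"dp": [45,20,0],"twist": [0,0,0],"hand": -1},{"dp": [75,34,0],"twist": [0,0,0],"hand": -1},{"dp": [75,34,0],"twist": [0,0,0],"hand": -1},{"dp": [75,34,0],"twist": [0,0,0],"hand": -1}])

```text
clock: 51.95
tool_pos: [0.5447, -0.0357, 0.2384]
eef_rot: [0.673, 0.739, -0.001, -0.0]
contact_force: [-0.6, 0.7, -2.2]
opening: 0.52
finger_force: 20.0
```

```bash
python3 - <<'E'
from h import *
print(r.get_state()["tool_pos"]);move((.549,-.0325,.15),5.6)
E
```

```text
[ 0.54466037 -0.03567219  0.23835322]
dp [ 2.8  4.8 88.3]
twist [-0.002  0.001 -0.004]
```

Request:
step_arm(motion=[{"dp": [3,5,0],"twist": [0,0,0],"hand": -1},{"dp": [3,5,50],"twist": [0,0,0],"hand": -1},{"dp": [3,5,88],"twist": [0,0,0],"hand": -1},{"dp": [3,5,88],"twist": [0,0,0],"hand": -1}])

```text
clock: 52.45
tool_pos: [0.5487, -0.0321, 0.1495]
eef_rot: [0.674, 0.739, -0.002, -0.001]
contact_force: [-1.0, -0.4, -1.1]
opening: 0.516
finger_force: 20.0
```

```bash
python3 - <<'E'
from h import *
print(r.get_state()["tool_pos"]);move((.549,-.0325,.106),5.6)
E
```

```text
[ 0.54873905 -0.03214013  0.14951907]
dp [-0.4  0.4 43.5]
twist [-0.004  0.    -0.005]
```

Request:
step_arm(motion=[{"dp": [0,0,10],"twist": [0,0,0],"hand": -1},{"dp": [0,0,18],"twist": [0,0,0],"hand": -1},{"dp": [0,0,26],"twist": [0,0,0],"hand": -1},{"dp": [0,0,34],"twist": [0,0,0],"hand": -1},{"dp": [0,0,41],"twist": [0,0,0],"hand": -1}])

```text
clock: 53.08
tool_pos: [0.5508, -0.0309, 0.1104]
eef_rot: [0.673, 0.74, 0.001, 0.001]
contact_force: [-0.0, 0.1, -2.2]
opening: 0.517
finger_force: 20.0
```

Request:
step_arm(motion=[{"dp": [0,0,1],"twist": [0,0,0],"hand": -1},{"dp": [0,0,2],"twist": [0,0,0],"hand": -1},{"dp": [0,0,2],"twist": [0,0,0],"hand": -1}])

```text
clock: 53.45
tool_pos: [0.5509, -0.0309, 0.1089]
eef_rot: [0.673, 0.74, 0.001, 0.001]
contact_force: [-0.3, 0.1, -2.3]
opening: 0.519
finger_force: 20.0
```

Bottom is about 3 mm above the floor, inside the pocket. Release gently and rise.

Request:
step_arm(motion=[{"dp": [0,-1,3],"twist": [0,0,0],"hand": -1},{"dp": [0,-1,3],"twist": [0,0,0],"hand": -1},{"dp": [0,-1,3],"twist": [0,0,0],"hand": 0.3},{"dp": [0,-1,3],"twist": [0,0,0],"hand": 0.3},{"dp": [0,-1,3],"twist": [0,0,0],"hand": 0.3}])

```text
clock: 54.08
tool_pos: [0.5497, -0.031, 0.1058]
eef_rot: [0.673, 0.74, 0.001, 0.0]
contact_force: [0.1, 0.2, 0.3]
opening: 0.648
finger_force: 0.0
```

Request:
step_arm(motion=[{"dp": [0,0,-50],"twist": [0,0,0],"hand": 0.3},{"dp": [0,0,-110],"twist": [0,0,0],"hand": 0.3},{"dp": [0,0,-120],"twist": [0,0,0],"hand": 0.3},{"dp": [0,0,-120],"twist": [0,0,0],"hand": 0.3}])

```text
clock: 54.58
tool_pos: [0.5496, -0.0313, 0.226]
eef_rot: [0.673, 0.739, 0.001, 0.001]
contact_force: [0.2, 0.2, -0.7]
opening: 0.647
finger_force: 0.0
```

```bash
python3 - <<'E'
from h import *
s=r.get_state();print(s["tool_pos"],s["q"].round(2))
p,M=cam("wrist");w=cloud(p,M);jars(w,(.58,.03),.12,(.105,.12));save(p,"w8.png")
for z in (.1,.112,.12): pass
for c in [(.549,-.031),(.5437,.0235),(.538,.078),(.6155,.03),(.6105,.085)]:
    m=(np.hypot(w[...,0]-c[0],w[...,1]-c[1])<.015)&(w[...,2]>.09); P=w[m]
    if len(P)>50:
        A=np.c_[P[:,:2]-c,np.ones(len(P))];k=np.linalg.lstsq(A,P[:,2],rcond=None)[0]; print(c,len(P),k.round(4))
p,M=cam("top");w=cloud(p,M);jars(w,(.58,.03),.12,(.105,.12),60);print(rect(w,(.514,-.243),.05,.06,.08))
plan([(.514,-.2435,.24,123,.6,None)])
E
```

```text
[ 0.54959814 -0.03133884  0.22600946] [ 0.31  0.68 -0.56  1.82  0.5   0.78 -0.42]
comp 0.5381 0.0792 45 45 3.8 3915
comp 0.6106 0.0858 46 45 7.3 4050
comp 0.5433 0.0231 45 46 6.0 3098
comp 0.6158 0.0302 46 45 3.7 3183
comp 0.5501 -0.03 46 46 68.7 2594
(0.549, -0.031) 1063 [-0.0009 -0.0021  0.1122]
(0.5437, 0.0235) 1323 [-0.0013  0.0017  0.1123]
(0.538, 0.078) 1666 [-0.0011 -0.0022  0.1123]
(0.6155, 0.03) 1327 [0.0003 0.0006 0.1123]
(0.6105, 0.085) 1673 [0.0037 0.0029 0.1123]
comp 0.6085 0.0832 45 43 4.8 207
comp 0.6137 0.03 44 37 8.4 173
comp 0.5358 0.0766 45 45 6.2 217
comp 0.5422 0.0237 47 39 5.6 202
None
[([-208, -54, -16], -2.05, 0.6), ([-208, -54, -16], -2.05, 0.6), ([-208, -54, -16], -2.05, 0.6), ([-208, -54, -16], -2.05, 0.6), ([-208, -54, -16], -2.05, 0.6)]
[([0, 0, 0], -1.12, 0.6), ([0, 0, 0], -1.12, 0.6), ([0, 0, 0], -1.12, 0.6), ([0, 0, 0], -1.12, 0.6), ([0, 0, 0], -1.12, 0.6)]
[([0, 0, 0], -0.19, 0.6), ([0, 0, 0], -0.19, 0.6), ([0, 0, 0], -0.19, 0.6)]
```

All five jars are seated with flat caps at z 0.112. Next, measure the socket before fetching the plug.

Request:
step_arm(motion=[{"dp": [60,13,0],"twist": [0,0,0],"hand": 0.6},{"dp": [119,27,15],"twist": [0,0,0],"hand": 0.6},{"dp": [119,27,15],"twist": [0,0,0],"hand": 0.6},{"dp": [119,27,15],"twist": [0,0,0],"hand": 0.6},{"dp": [119,27,15],"twist": [0,0,0],"hand": 0.6}])

```text
clock: 55.3
tool_pos: [0.5651, 0.0877, 0.2101]
eef_rot: [0.674, 0.739, -0.0, 0.001]
contact_force: [-0.7, -0.3, -0.3]
opening: 0.802
finger_force: 0.0
```

```bash
cat > sock.py <<'E'
from h import *
s=r.get_state();print(s["tool_pos"])
p,M=cam("wrist");w=cloud(p,M);save(p,"w9.png")
np.savez("w9.npz",w=w,im=p["pixels"])
print("rim",rect(w,(.566,.1655),.06,.084,.094));print("floor",rect(w,(.566,.1655),.035,.048,.058))
m=((w[...,2]>.084)&(w[...,2]<.094)&(np.hypot(w[...,0]-.566,w[...,1]-.1655)<.06)).astype(np.uint8)
cs,h=cv2.findContours(m,cv2.RETR_CCOMP,cv2.CHAIN_APPROX_NONE)
for c,hh in zip(cs,h[0]):
    if len(c)>40:
        P=w[c[:,0,1],c[:,0,0]][:,:2]; print("hole" if hh[3]>=0 else "outer",len(c),[np.round(v,1) for v in cv2.minAreaRect((P*1000).astype(np.float32))])
E
python3 sock.py
```

```text
[0.56506606 0.08765372 0.210122  ]
rim {'c': (0.5655, 0.1663), 'size': (59, 65), 'ang': 5.6, 'z': 0.0883, 'n': 4940}
floor {'c': (0.5655, 0.1663), 'size': (31, 43), 'ang': 5.4, 'z': 0.0524, 'n': 2053}
outer 305 [array([570.8, 114.4]), array([71.8,  7.3]), np.float64(5.6)]
outer 343 [array([565.5, 166.3]), array([59.4, 65.2]), np.float64(5.6)]
hole 203 [array([565.3, 166.4]), array([32.1, 43.3]), np.float64(5.6)]
```

View pics/w9.png

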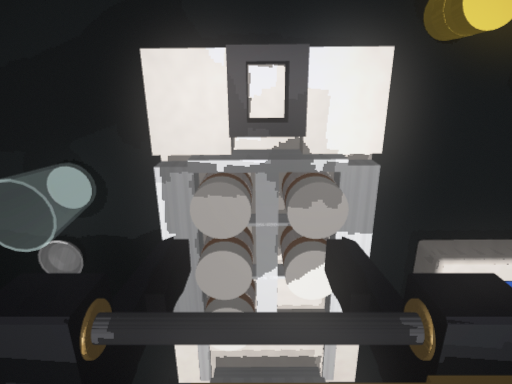

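The picture shows the socket hole at (267,90), the five white caps below it, and the open jaw. The socket centre is (0.5655, 0.1664), yaw 5.6°. Now the plug.

Request:
step_arm(motion=[{"dp": [-324,-83,-30],"twist": [0,0,1.09],"hand": 0.6},{"dp": [-324,-83,-30],"twist": [0,0,1.09],"hand": 0.6},{"dp": [-324,-83,-30],"twist": [0,0,1.09],"hand": 0.6},{"dp": [-324,-83,-30],"twist": [0,0,1.09],"hand": 0.6},{"dp": [-324,-83,-30],"twist": [0,0,1.09],"hand": 0.6}])

```text
clock: 55.98
tool_pos: [0.5155, -0.2208, 0.2391]
eef_rot: [0.936, 0.352, 0.001, 0.0]
contact_force: [1.2, 0.4, -1.0]
opening: 0.8
finger_force: 0.0
```

```bash
python3 - <<'E'
from h import *
print(r.get_state()["tool_pos"]);move((.514,-.2435,.2),-57)
E
```

```text
[ 0.51548495 -0.22084366  0.23908901]
dp [-16.1  16.   39.1]
twist [ 0.001 -0.002  0.143]
```

Request:
step_arm(motion=[{"dp": [-12,18,39],"twist": [0,0,0.143],"hand": 0.6},{"dp": [-12,18,39],"twist": [0,0,0.143],"hand": 0.6},{"dp": [-12,18,39],"twist": [0,0,0.143],"hand": 0.6},{"dp": [-12,18,39],"twist": [0,0,0.143],"hand": 0.6}])

```text
clock: 56.48
tool_pos: [0.5206, -0.2375, 0.2008]
eef_rot: [0.957, 0.29, 0.002, 0.0]
contact_force: [-0.1, 0.7, 0.8]
opening: 0.804
finger_force: 0.0
```

```bash
python3 - <<'E'
from h import *
s=r.get_state();print(s["tool_pos"],s["q"].round(2))
p,M=cam("wrist");w=cloud(p,M);g=rect(w,(.514,-.243),.05,.064,.075);print(g)
move((*g["c"],.12),-57)
E
```

```text
[ 0.52061404 -0.23747028  0.20075036] [ 0.51  0.7  -0.28  1.79  0.28  0.68 -0.9 ]
{'c': (0.5144, -0.2432), 'size': (51, 40), 'ang': 33.0, 'z': 0.0694, 'n': 2655}
dp [-8.5  1.1 80.7]
twist [ 0.001 -0.003  0.011]
```

Request:
step_arm(motion=[{"dp": [-8,1,40],"twist": [0,0,0.011],"hand": 0.6},{"dp": [-8,1,80],"twist": [0,0,0.011],"hand": 0.6},{"dp": [-8,1,80],"twist": [0,0,0.011],"hand": 0.6},{"dp": [-8,1,80],"twist": [0,0,0.011],"hand": 0.6}])

```text
clock: 57.02
tool_pos: [0.5149, -0.2438, 0.121]
eef_rot: [0.959, 0.283, 0.002, 0.001]
contact_force: [0.4, -0.7, 0.1]
opening: 0.798
finger_force: 0.0
```

```bash
python3 - <<'E'
from h import *
s=r.get_state();print(s["tool_pos"])
p,M=cam("wrist");w=cloud(p,M);g=rect(w,(.514,-.243),.05,.064,.075);print(g)
move((*g["c"],.06),-57)
E
```

```text
[ 0.51492576 -0.24376987  0.12102011]
{'c': (0.5143, -0.2433), 'size': (52, 40), 'ang': 32.7, 'z': 0.0693, 'n': 5095}
dp [-0.5 -1.3 61.4]
twist [ 0.003 -0.004 -0.002]
```

Request:
step_arm(motion=[{"dp": [-1,-1,40],"twist": [0.002,-0.003,0],"hand": 0.6},{"dp": [-1,-1,60],"twist": [0.002,-0.003,0],"hand": 0.6},{"dp": [-1,-1,60],"twist": [0.002,-0.003,0],"hand": 0.6},{"dp": [-1,-1,60],"twist": [0.002,-0.003,0],"hand": 0.6}])

```text
clock: 57.58
tool_pos: [0.5136, -0.2441, 0.0612]
eef_rot: [0.959, 0.283, 0.0, 0.0]
contact_force: [0.2, 0.4, -0.5]
opening: 0.803
finger_force: 0.0
```

Request:
step_arm(motion=[{"dp": [0,0,0],"twist": [0,0,0],"hand": -1},{"dp": [0,0,0],"twist": [0,0,0],"hand": -1},{"dp": [0,0,0],"twist": [0,0,0],"hand": -1},{"dp": [0,0,0],"twist": [0,0,0],"hand": -1},{"dp": [0,0,0],"twist": [0,0,0],"hand": -1}], force=45)

```text
clock: 58.2
tool_pos: [0.5126, -0.2439, 0.0598]
eef_rot: [0.959, 0.283, -0.001, -0.0]
contact_force: [-1.4, -0.9, 3.0]
opening: 0.451
finger_force: 44.9
```

```bash
python3 - <<'E'
from h import *
s=r.get_state();print(s["tool_pos"],s["opening"]*88);level(-57)
Q=R.from_quat(s["eef_rot"]);print(Q.inv().apply(np.array([.5143,-.2433,s["tool_pos"][2]])-s["tool_pos"]))
p,M=cam("wrist");w=cloud(p,M);print(rect(w,(.514,-.243),.05,.064,.075))
E
```

```text
[ 0.51260928 -0.24390389  0.05982863] 39.667411148956084
twist [-0.001  0.001 -0.003]
[ 1.74799096e-03  4.09540091e-04 -2.51611212e-06]
{'c': (0.5148, -0.2324), 'size': (40, 56), 'ang': 33.2, 'z': 0.0694, 'n': 8446}
```

Request:
step_arm(motion=[{"dp": [0,0,-40],"twist": [0,0,0],"hand": -1},{"dp": [0,0,-90],"twist": [0,0,0],"hand": -1},{"dp": [0,0,-140],"twist": [0,0,0],"hand": -1},{"dp": [0,0,-180],"twist": [0,0,0],"hand": -1},{"dp": [0,0,-180],"twist": [0,0,0],"hand": -1}])

```text
clock: 58.88
tool_pos: [0.5143, -0.2443, 0.2422]
eef_rot: [0.959, 0.283, 0.001, 0.001]
contact_force: [-1.0, -0.7, -2.5]
opening: 0.448
finger_force: 44.9
```

Request:
step_arm(motion=[{"dp": [30,-36,0],"twist": [0,0,-0.15],"hand": -1},{"dp": [65,-77,0],"twist": [0,0,-0.3],"hand": -1},{"dp": [100,-118,0],"twist": [0,0,-0.46],"hand": -1},{"dp": [135,-159,0],"twist": [0,0,-0.62],"hand": -1},{"dp": [170,-200,0],"twist": [0,0,-0.78],"hand": -1}])

```text
clock: 59.5
tool_pos: [0.5461, 0.0178, 0.2378]
eef_rot: [0.778, 0.628, -0.002, -0.002]
contact_force: [0.2, 0.1, -1.2]
opening: 0.454
finger_force: 44.9
```

```bash
python3 - <<'E'
from h import *
print(r.get_state()["tool_pos"]);move((.5657,.1647,.22),5.6)
E
```

```text
[0.54609346 0.0177998  0.23784813]
dp [147.8 -11.7  17.8]
twist [-0.005  0.    -0.31 ]
```

Request:
step_arm(motion=[{"dp": [50,-4,0],"twist": [0,0,-0.12],"hand": -1},{"dp": [105,-8,0],"twist": [0,0,-0.25],"hand": -1},{"dp": [148,-12,0],"twist": [0,0,-0.31],"hand": -1},{"dp": [148,-12,18],"twist": [0,0,-0.31],"hand": -1},{"dp": [148,-12,18],"twist": [0,0,-0.31],"hand": -1}])

```text
clock: 60.12
tool_pos: [0.5654, 0.1627, 0.2187]
eef_rot: [0.673, 0.739, -0.003, -0.002]
contact_force: [0.0, -0.8, -1.4]
opening: 0.449
finger_force: 44.9
```

```bash
python3 - <<'E'
from h import *
print(r.get_state()["tool_pos"]);move((.5657,.1647,.162),5.6)
E
```

```text
[0.56540706 0.16273603 0.21870803]
dp [ 2.   0.9 56.7]
twist [-0.008  0.001 -0.004]
```

Request:
step_arm(motion=[{"dp": [2,1,20],"twist": [-0.006,0.001,-0.004],"hand": -1},{"dp": [2,1,40],"twist": [-0.006,0.001,-0.004],"hand": -1},{"dp": [2,1,56],"twist": [-0.006,0.001,-0.004],"hand": -1},{"dp": [2,1,56],"twist": [-0.006,0.001,-0.004],"hand": -1},{"dp": [2,1,56],"twist": [-0.006,0.001,-0.004],"hand": -1}])

```text
clock: 60.75
tool_pos: [0.5684, 0.1656, 0.1661]
eef_rot: [0.672, 0.74, 0.002, 0.001]
contact_force: [0.2, 0.3, -0.9]
opening: 0.452
finger_force: 44.9
```

```bash
python3 - <<'E'
from h import *
print(r.get_state()["tool_pos"]);move((.5657,.1647,.152),5.6)
E
```

```text
[0.56840103 0.16562006 0.16613692]
dp [-0.7 -2.8 14.1]
twist [ 0.005 -0.002 -0.002]
```

Request:
step_arm(motion=[{"dp": [-0.7,-2.5,5],"twist": [0.003,-0.001,0],"hand": -1},{"dp": [-0.7,-2.5,10],"twist": [0.003,-0.001,0],"hand": -1},{"dp": [-0.7,-2.5,10],"twist": [0.003,-0.001,0],"hand": -1},{"dp": [-0.7,-2.5,10],"twist": [0.003,-0.001,0],"hand": -1}])

```text
clock: 61.25
tool_pos: [0.5657, 0.1647, 0.1557]
eef_rot: [0.672, 0.74, 0.001, 0.0]
contact_force: [0.7, -0.3, -0.4]
opening: 0.445
finger_force: 44.9
```

```bash
python3 - <<'E'
from h import *
print(r.get_state()["tool_pos"]);move((.5657,.1647,.115),5.6)
E
```

```text
[0.5657169  0.16474033 0.15567686]
dp [-0.1 -0.1 40.7]
twist [ 0.001 -0.001 -0.001]
```

Precisely on target. Descend slowly.

Request:
step_arm(motion=[{"dp": [0,0,4],"twist": [0,0,0],"hand": -1},{"dp": [0,0,7],"twist": [0,0,0],"hand": -1},{"dp": [0,0,10],"twist": [0,0,0],"hand": -1},{"dp": [0,0,13],"twist": [0,0,0],"hand": -1},{"dp": [0,0,13],"twist": [0,0,0],"hand": -1}])

```text
clock: 61.88
tool_pos: [0.5655, 0.1646, 0.1424]
eef_rot: [0.672, 0.74, 0.0, 0.0]
contact_force: [1.1, 0.6, -1.9]
opening: 0.446
finger_force: 44.9
```

Request:
step_arm(motion=[{"dp": [0,0,4],"twist": [0,0,0],"hand": -1},{"dp": [0,0,8],"twist": [0,0,0],"hand": -1},{"dp": [0,0,12],"twist": [0,0,0],"hand": -1},{"dp": [0,0,15],"twist": [0,0,0],"hand": -1},{"dp": [0,0,15],"twist": [0,0,0],"hand": -1}])

```text
clock: 62.5
tool_pos: [0.5655, 0.1646, 0.1273]
eef_rot: [0.672, 0.74, 0.0, 0.0]
contact_force: [-0.2, -0.6, -0.9]
opening: 0.45
finger_force: 44.9
```

Request:
step_arm(motion=[{"dp": [0,0,4],"twist": [0,0,0],"hand": -1},{"dp": [0,0,8],"twist": [0,0,0],"hand": -1},{"dp": [0,0,11],"twist": [0,0,0],"hand": -1},{"dp": [0,0,12],"twist": [0,0,0],"hand": -1},{"dp": [0,0,12],"twist": [0,0,0],"hand": -1}])

```text
clock: 63.12
tool_pos: [0.5657, 0.1647, 0.1156]
eef_rot: [0.672, 0.74, 0.001, 0.0]
contact_force: [-0.1, 0.3, -1.1]
opening: 0.452
finger_force: 44.9
```

Request:
step_arm(motion=[{"dp": [0,0,2],"twist": [0,0,0],"hand": -1},{"dp": [0,0,3],"twist": [0,0,0],"hand": -1},{"dp": [0,0,3],"twist": [0,0,0],"hand": -1}])

```text
clock: 63.5
tool_pos: [0.5659, 0.1649, 0.1149]
eef_rot: [0.672, 0.74, 0.001, 0.001]
contact_force: [-3.4, -2.2, 16.7]
opening: 0.45
finger_force: 44.8
```

Home, with the shoulder on the mouth. Release, rise clear and verify.

Request:
step_arm(motion=[{"dp": [0,0,-2],"twist": [0,0,0],"hand": 0.5},{"dp": [0,0,-2],"twist": [0,0,0],"hand": 0.5},{"dp": [0,0,-2],"twist": [0,0,0],"hand": 0.5},{"dp": [0,0,-40],"twist": [0,0,0],"hand": 0.5},{"dp": [0,0,-90],"twist": [0,0,0],"hand": 0.5}])

```text
clock: 64.12
tool_pos: [0.5648, 0.1642, 0.2023]
eef_rot: [0.672, 0.74, -0.001, -0.001]
contact_force: [1.0, -0.5, -0.0]
opening: 0.751
finger_force: 0.0
```

Request:
step_arm(motion=[{"dp": [-50,0,-40],"twist": [0,0,0],"hand": 0.5},{"dp": [-90,0,-60],"twist": [0,0,0],"hand": 0.5},{"dp": [-90,0,-60],"twist": [0,0,0],"hand": 0.5},{"dp": [-90,0,-60],"twist": [0,0,0],"hand": 0.5}])

```text
clock: 64.62
tool_pos: [0.5738, 0.0757, 0.2622]
eef_rot: [0.672, 0.741, 0.001, -0.0]
contact_force: [-0.6, 0.6, -0.5]
opening: 0.747
finger_force: 0.0
```

```bash
python3 - <<'E'
from h import *
p,M=cam("wrist");w=cloud(p,M);save(p,"w10.png");print("plug",rect(w,(.5655,.1664),.05,.115,.135))
jars(w,(.58,.03),.12,(.105,.114))
p,M=cam("scene");w=cloud(p,M);save(p,"s10.png",1.5)
print("tab",rect(w,(.597,-.12),.05,.143,.158),"slab",rect(w,(.417,.344),.12,.022,.036)); find("scene",M,["beaker","wash_bottle","jar1"])
E
```

```text
plug {'c': (0.566, 0.1667), 'size': (40, 51), 'ang': 5.4, 'z': 0.1244, 'n': 3600}
comp 0.5379 0.0793 46 45 50.4 2061
comp 0.6106 0.0859 46 45 3.9 2060
comp 0.5433 0.0235 46 46 3.3 1784
comp 0.6156 0.0303 45 46 29.3 1776
comp 0.5501 -0.0299 46 46 19.8 1567
tab {'c': (0.5973, -0.1217), 'size': (45, 14), 'ang': 5.5, 'z': 0.1517, 'n': 51} slab {'c': (0.4217, 0.3411), 'size': (125, 160), 'ang': 9.0, 'z': 0.0288, 'n': 764}
scene beaker 0.61 [0.384 0.043 0.06 ]
scene beaker 0.58 [0.632 0.024 0.107]
scene wash_bottle 0.57 [ 0.64  -0.456  0.09 ]
scene jar1 0.78 [0.557 0.017 0.108]
scene jar1 0.78 [0.744 0.241 0.053]
scene jar1 0.76 [0.553 0.076 0.109]
scene jar1 0.74 [0.615 0.373 0.046]
scene jar1 0.71 [ 0.564 -0.036  0.106]
scene jar1 0.62 [0.628 0.023 0.109]
scene jar1 0.48 [ 0.619 -0.12   0.107]
```

View pics/s10.png

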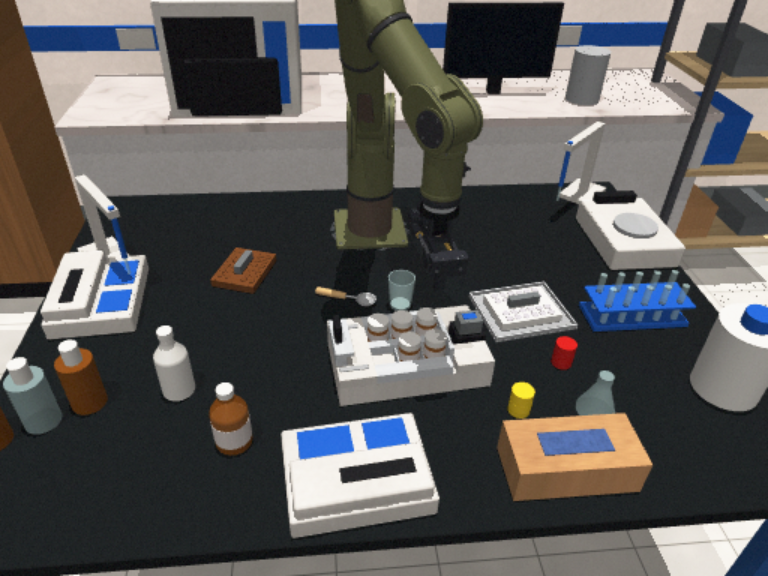

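The scene shows the jars in their pockets (around (405,335)), the plug home (468,320), the block in the tray (523,305), the jaw open, and the beaker and wash bottle in place.

```bash
python3 -c "
from plant import r
print(r.finish_job())"
```

```text
the job is handed in; nothing more can be done
None
```

I handed the job in at about 65 s on the robot's clock; the hand-in gave no verdict, but by the last pictures the jaw is open, the block lies in the tray, all five jars stand in pockets (one tipped in the grip on the way and was regrasped), the plug is home, and the beaker and wash bottle have not moved.

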